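Set out the sample display in the stockroom

TASK

Lay out the sample display on the plywood board as one straight row along the board's centre line: stand the glass vase on top of the round dark plinth, stand the black carton on the board midway between the plinth and the square rack with its sides square to the board, and put the clay bowl centrally on top of the carton. Stand the metal tin on the board in the same row just past the rack, on the rack's other side from the carton, at the same centre-to-centre spacing as the carton is from the rack. Everything stands upright and is let go, and the cardboard parcel and the tape roll stay where they are.

Things in the scene. Friction and masses are not known exactly. Their poses are not given: they have to be found in the camera images.
- vase: loose small bulb-shaped green glass vase, upright, 95 mm high: base 56 mm across, belly 68 mm across at 14 to 28 mm height, straight neck 30 mm across from 58 to 88 mm height, lip 38 mm across above that; closed solid top. About 0.22 kg. Origin at the centre of its underside, z up.
- carton: loose black square carton with a white label band and a grey stripe on top, 56 x 56 mm and 64 mm high, upright, rigid, about 0.13 kg. Origin at the centre of its underside, x and y along its sides, z up; it may start turned any way.
- bowl: loose terracotta clay bowl on a foot (a goblet shape), upright, 58 mm high: foot 46 mm across, narrow stem 26 mm across, open cup 60 mm across with straight outer sides from 34 to 58 mm height, 6 mm wall. About 0.14 kg. Origin at the centre of its underside, z up.
- tin: loose plain metal tin, upright cylinder 54 mm across with a darker steel lid 56 mm across (lid from 46 to 58 mm height), 58 mm high, about 0.18 kg. Origin at the centre of its underside, z up.
- board: fixed plywood display board, 500 mm long (its y), 110 mm wide (its x), 10 mm thick. Origin at the centre of its underside, z up; its top is 10 mm above the origin. The plinth and the rack stand on its centre line, 100 mm either side of its centre (which is on which side varies), so the board's centre is midway between them and there is 150 mm of board beyond each one's centre.
- plinth: fixed round dark-wood plinth, 80 mm across, 30 mm high, on the board. Origin at the centre of its underside, z up; its flat top is 30 mm above the origin.
- rack: fixed square wooden tip rack, 64 x 64 mm and 30 mm high, with four upright steel tips 12 mm thick and 38 mm long in its top (68 mm high in all), on the board. Origin at the centre of its underside, axes parallel to the board's.
- parcel: bystander: loose cardboard parcel 120 x 90 x 60 mm lying near the left end of the board (seen from the robot). Origin at the centre of its underside. Leave it alone.
- tape: bystander: loose yellow ring-shaped roll of tape, 90 mm across, 25 mm high, lying flat near the right end of the board. Origin at the centre of its underside. Leave it alone.
Not all that is in view belongs to the job. Leave any blue look-alike of the bowl alone. Leave any yellow look-alike of the tin alone.

How it is judged:
By the outcome, as a careful person would: the job done as asked, in the order asked, and still so for the second after the job is handed in, with the robot touching nothing.
It also fails if it takes over 112 s, if anything falls off the work surface, if the arm or the gripper's body presses on something with over 40 N, if the wrist force passes 120 N, or if a joint passes its speed limit or range.

ROBOT

A 6-joint arm with a two-finger parallel gripper is mounted at the origin on the work surface. World frame = base frame: x ahead of the robot, y to its left, z up, the work surface at z = 0. Lengths are in m, angles in degrees, forces in N, time in s.
With the tool pointing down it reaches from about 0.225 to 0.725 m from the base axis. Payload 3.1 kg.
Tool frame: the origin (TCP) lies between the finger pads; the fingertips stand 22 mm ahead of it and the grasp point (between the pads) lies 3 mm ahead of it; z points along the fingers, y is the line along which they close (so a half turn about z gives the same grasp; the last joint's range is limited). The gripper opens to 85 mm and grips with 20 to 120 N. Pads are 22 mm wide; open, the fingers measure 114 mm over their backs; the gripper's body (76 mm by 85 mm) begins 54 mm behind the grasp point. The pads swing forward as they close: fully open they stand 13 mm farther back than shut.
Start: joints at [-73.442, 2.75, 5.684, 92.934, 0, 82.678], TCP at [0.213, -0.48, 0.226] pointing down, gripper open.
Joint ranges: [-166.93, 166.93], [-56.73, 111.36], [-69.38, 81.34], [-121.58, 131.49], [-85.45, 84.26], [-180, 180]. Speed limits (degrees/s): [159.86, 159.86, 180, 180, 180, 180].

INTERFACE

Orientations are given as a 3x3 rotation matrix whose columns are the frame's x, y, z axes.
In Python, from workcell import * gives the robot as it stands. The module is installed in compiled form; this text tells all that it offers.
- The arm moves only by the tool move_arm, never from a script. Its arguments are lists of equal length, an entry for each row: "grip": the closure, from -1 (fully open) to 1 (shut); "delta_pos": the shift along the tool's x, y, z normalised to -1 to 1, where 1 is 0.12 m, a list of three; "twist": the turn, a rotation vector about the tool's x, y, z normalised to -1 to 1, where 1 is 360 degrees, a list of three. A call has exactly 5 rows; each row is the pose to reach, as a shift and turn from the pose commanded when the call began, along the tool's axes at that moment, turning the shorter way round; what a row does not reach only later rows make up. A row lasts 1/12 s, in which the tool goes at most 41.7 mm and 7.16 degrees, less where a joint would pass 70% of its speed; a pose out of reach is approached as far as the arm can. A call with a number of a shift or a turn outside -1 to 1 is refused whole. A call with a gripper value outside its range is refused whole. The fingers move at their own pace and stop on an object; the grip force is fixed at half the most. Time passes only in rows, so rows that repeat a pose let the fingers close, or fill a call up. It gives the time, the measured TCP pose, the force, the opening and the grip force at its end, in the units of the state.
- get_obs(): the state, without advancing time (a new reading comes with each control period).
- grab_frame(name): name is "scene" or "top" or "wrist"; returns the picture (384x512x3 uint8, red, green, blue); there is no depth.
- calibration(name): a dict with "K" (3x3 intrinsics, pixels), "R" (3x3) and "t" (3): a world point X has camera coordinates R X + t; the wrist camera has in their place "mount" (4x4, takes a point from camera to tool coordinates, whose origin is the TCP and whose axes are the flange's). Camera axes: x right, y down, z forward; pixel columns grow to the right and rows downward; lengths in m; the calibration is good to about 2 mm. The wrist camera is an equidistant fisheye: a pixel r from the principal point sees the ray r / f radians off the axis. A picture is of the moment at which its call begins: read the wrist's pose just before it. calibration takes no time and is no camera call.
- hand_in(): hands the job in; it is judged then, once.
The state is a dict: "t": time; "qpos": joint angles; "qvel": joint speeds; "joint_efforts": joint torques, N m; "tool_pos": TCP position; "eef_rot": TCP orientation; "wrist_force": force on the tool from outside, world axes, zero at the start; "moment": the same for the moment, N m; "opening": finger opening in m; "grip_force": force on a finger pad.
Only numpy, scipy, OpenCV 4.12 (cv2) and the standard library are available. Lean on these libraries where they do the work, as an engineer would, in place of code of your own. Each camera call takes 0.05 s, during which the arm holds its last target. There are 200 camera calls.

## Working session

There is one attempt and no reset: what is moved stays moved. The work goes in short steps, Python scripts to look and compute and a tool call to move; the robot and the scene stay as the last step left them, time stands still between calls to the robot, and variables do not carry over. Pictures are saved under pics/ and viewed, at most 14 in all, crops included, and the job is handed in when it is done.

Besides the shell and the picture viewer there is one more tool, called after ">>>" as name(argument=value, ...), one argument or row to a line, values as JSON. move_arm: Moves the arm, as the interface text tells. Its arguments: {"type":"object","properties":{"grip":{"type":"array","items":{"type":"number"}},"delta_pos":{"type":"array","items":{"type":"array","items":{"type":"number","minimum":-1,"maximum":1}}},"twist":{"type":"array","items":{"type":"array","items":{"type":"number","minimum":-1,"maximum":1}}}},"required":["grip","delta_pos","twist"]}

```bash
mkdir -p pics; python3 - <<'E'
from workcell import *
import cv2,numpy as np
for n in ("scene","top"):
    im=grab_frame(n); cv2.imwrite(f"pics/{n}0.png",cv2.resize(im[:,:,::-1],(800,600),interpolation=cv2.INTER_CUBIC)); np.save(f"{n}0.npy",im)
    print(n,calibration(n))
print(calibration("wrist")); o=get_obs();print(o)
E
```

```text
scene {'K': array([[367.36877428,   0.        , 261.62764808],
       [  0.        , 367.36877428, 188.43028365],
       [  0.        ,   0.        ,   1.        ]]), 'R': array([[-0.58606892,  0.81025828,  0.00217972],
       [ 0.46768633,  0.3404771 , -0.81568673],
       [-0.66165907, -0.47702921, -0.57848977]]), 't': array([ 0.34541448, -0.20408144,  1.51637086])}
top {'K': array([[397.20542361,   0.        , 254.88788878],
       [  0.        , 397.20542361, 192.98398412],
       [  0.        ,   0.        ,   1.        ]]), 'R': array([[ 0.02008069, -0.9995416 , -0.02265716],
       [-0.9964735 , -0.01816216, -0.08191884],
       [ 0.08146979,  0.02422225, -0.99638143]]), 't': array([-0.02761927,  0.55344129,  1.07273764])}
{'K': array([[297.31863964,   0.        , 258.24895345],
       [  0.        , 297.31863964, 191.89206195],
       [  0.        ,   0.        ,   1.        ]]), 'mount': array([[-2.38737021e-04, -9.49361623e-01, -3.14185379e-01,
         8.07894261e-02],
       [ 9.99999747e-01, -1.59916980e-05, -7.11538699e-04,
        -9.11132121e-04],
       [ 6.70483177e
[... 250 characters left out ...]
    8.88786023e-04,  8.26782046e+01]), 'qvel': array([ 0.00987642, -0.0827365 ,  0.18867019, -0.02306719, -0.09023353,
       -0.02629137]), 'joint_efforts': array([ 2.32186532e-03, -3.39847684e+01,  3.20937288e+01,  1.57886103e-02,
       -2.47561993e-04, -5.93722937e-08]), 'tool_pos': array([ 0.21236293, -0.4795189 ,  0.22521734]), 'eef_rot': array([[ 9.14400317e-01,  4.04810705e-01, -5.94338032e-04],
       [ 4.04811039e-01, -9.14398056e-01,  2.05351412e-03],
       [ 2.87822957e-04, -2.11832856e-03, -9.99997715e-01]]), 'wrist_force': array([ 0.53785683, -1.82709407,  0.52943905]), 'moment': array([-0.0083378 ,  0.00407565,  0.02338253]), 'grip_force': 0.0, 'opening': 0.08524344983482067}
```

View pics/top0.png

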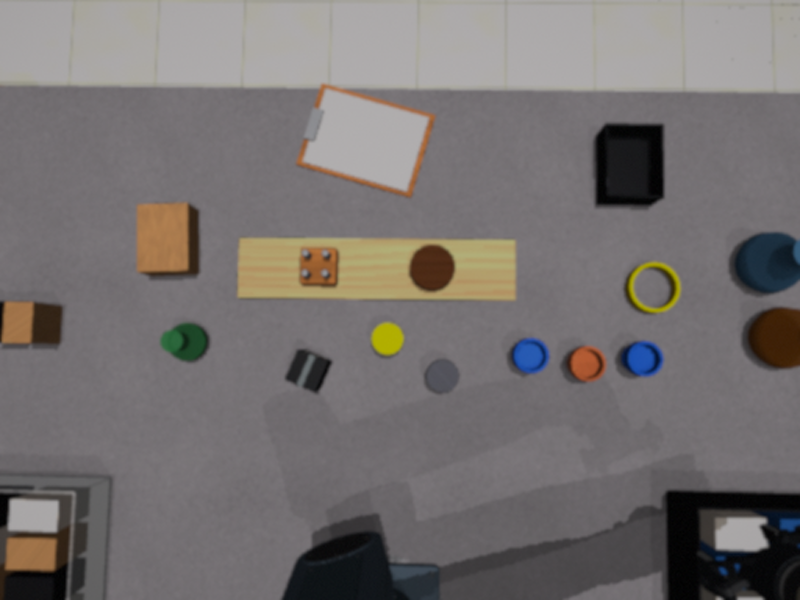

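View pics/scene0.png

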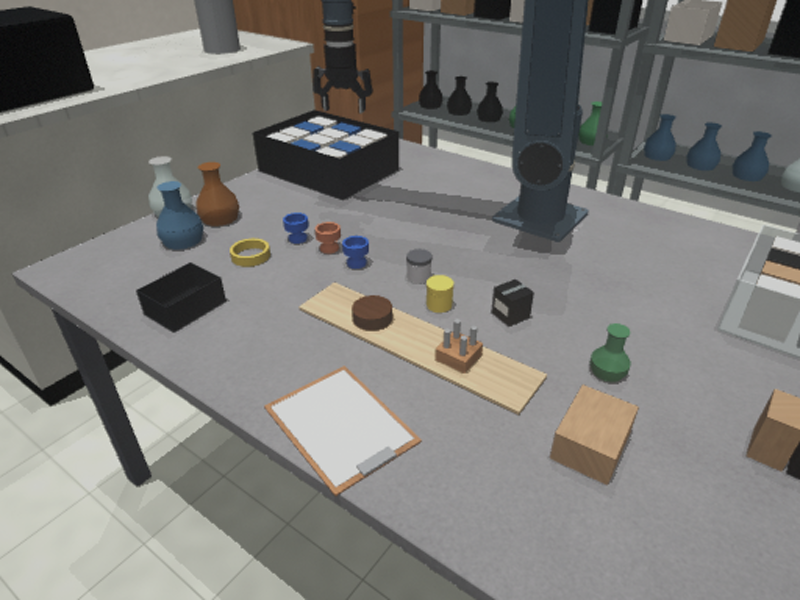

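The top view shows the board centred near (377,268) at 800 px scale, with the rack at (318,267) and the plinth at (432,268). The vase is at (190,342), the carton at (308,370), the grey tin at (442,376), and the terracotta bowl at (587,364) between two blue ones. The scene view agrees with this.

```bash
cat > h.py <<'E'
import numpy as np,cv2
from workcell import *
def ray(n,uv,z):
    c=calibration(n);R,t,K=c["R"],c["t"],c["K"]
    d=R.T@np.linalg.inv(K)@np.array([uv[0],uv[1],1.]);o=-R.T@t
    return (o+d*(z-o[2])/d[2])[:2]
def pts(n,P,z): return np.array([ray(n,p,z) for p in np.asarray(P,float).reshape(-1,2)])
def px(n,X):
    c=calibration(n);q=c["K"]@(c["R"]@np.array(X)+c["t"]);return q[:2]/q[2]
def blob(im,lo,hi,box,k=0):
    h=cv2.cvtColor(im,cv2.COLOR_RGB2HSV);m=cv2.inRange(h,np.array(lo),np.array(hi))
    b=np.zeros_like(m);x0,y0,x1,y1=box;b[y0:y1,x0:x1]=m[y0:y1,x0:x1]
    if k:b=cv2.morphologyEx(b,cv2.MORPH_CLOSE,np.ones((k,k)))
    cs,_=cv2.findContours(b,cv2.RETR_EXTERNAL,cv2.CHAIN_APPROX_NONE)
    return max(cs,key=cv2.contourArea)
def circ(n,c,z):  # centre and radius of a circle outline at height z
    p=pts(n,c,z).astype(np.float32);e=cv2.fitEllipse((p*1000).reshape(-1,1,2));return np.round(e[0],1),np.round(e[1],1)
def rect(n,c,z):
    p=pts(n,c,z).astype(np.float32)*1000;return cv2.minAreaRect(p.reshape(-1,1,2))
E
python3 - <<'E'
from h import *
im=np.load("top0.npy");hs=cv2.cvtColor(im,cv2.COLOR_RGB2HSV)
s=.64
for nm,p in dict(table=(450,330),board=(265,285),plinth=(432,268),rack=(318,256),lip=(172,341),vb=(195,345),carton=(298,365),stripe=(308,370),label=(330,365),tin=(442,376),bowl=(587,364),rim=(574,355)).items():
    print(nm,hs[int(p[1]*s),int(p[0]*s)])
B=lambda *a:[int(v*s) for v in a]
c=blob(im,(12,60,90),(32,255,255),B(230,230,525,310),9);r=rect("top",c,.01);print("board",r)
c=blob(im,(0,40,15),(14,255,95),B(400,235,470,300));print("plinth",circ("top",c,.04))
c=blob(im,(3,120,96),(14,255,255),B(295,240,345,295),7);print("rack",rect("top",c,.04))
c=blob(im,(3,120,60),(14,255,255),B(560,335,612,390),5);print("bowl",circ("top",c,.058))
c=blob(im,(50,80,20),(90,255,255),B(150,310,225,370));print("vase all",circ("top",c,.025),cv2.boundingRect(c))
c=blob(im,(0,0,0),(179,255,48),B(275,340,345,400),5);print("carton",rect("top",c,.064),cv2.boundingRect(c))
c=blob(im,(100,20,40),(140,120,92),B(418,352,466,398));print("tin",circ("top",c,.058))
a=[im[int(y0*s):int(y1*s),int(x0*s):int(x1*s),::-1] for x0,y0,x1,y1 in((150,310,230,370),(275,340,355,400),(405,345,485,405))]
cv2.imwrite("pics/c1.png",cv2.resize(np.hstack([cv2.resize(q,(51,38)) for q in a]),(795,200),interpolation=cv2.INTER_NEAREST))
E
```

```text
table [158   9 119]
board [ 19 109 177]
plinth [ 11 181  76]
rack [ 13 175 168]
lip [ 68 146 103]
vb [ 69 153  70]
carton [120   7  35]
stripe [ 94  18 102]
label [165   8  62]
tin [120  19  92]
bowl [ 10 185 170]
rim [  9 182 151]
board ((614.5272216796875, 26.435684204101562), (111.48080444335938, 497.7869873046875), 0.5212061405181885)
plinth (array([613.2, -73.9]), array([71.6, 74.7]))
rack ((612.9805908203125, 124.25088500976562), (60.655303955078125, 63.08053970336914), 1.004506230354309)
bowl (array([ 452.8, -336.4]), array([56.3, 60. ]))
vase all (array([476.9, 359. ]), array([60. , 78.1])) (103, 207, 29, 24)
carton ((426.612548828125, 116.34940338134766), (25.39571189880371, 55.25978469848633), 68.23955535888672) (195, 229, 17, 22)
tin (array([427.5, -93.8]), array([47.8, 48.4]))
```

View pics/c1.png

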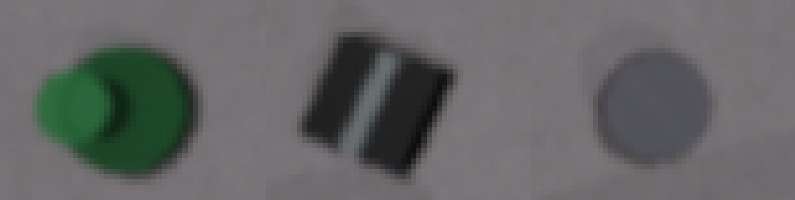

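The crops show the vase lip at (73,107), the carton with its top stripe and a strip of dark side face to the right, and the round tin top. Next I'll refine these and check them against the scene view.

```bash
python3 - <<'E'
from h import *
top=np.load("top0.npy");sc=np.load("scene0.npy");s=.64
B=lambda *a:[int(v*s) for v in a]
# vase: lip is brighter green
c=blob(top,(50,80,90),(90,255,255),B(150,310,225,370));print("lip",circ("top",c,.095),cv2.boundingRect(c))
# carton, whole silhouette by difference from table grey
g=cv2.GaussianBlur(top,(3,3),0).astype(int)
m=np.zeros(top.shape[:2],np.uint8);x0,y0,x1,y1=B(278,340,340,400)
d=np.abs(top.astype(int)-np.median(top[y0:y1,x0:x1].reshape(-1,3)[top[y0:y1,x0:x1].reshape(-1,3).sum(1)>300],axis=0)).sum(2)
m[y0:y1,x0:x1]=(d[y0:y1,x0:x1]>60)*255
m=cv2.morphologyEx(m,cv2.MORPH_CLOSE,np.ones((5,5)))
c=max(cv2.findContours(m,0,1)[0],key=cv2.contourArea)
print("carton sil",rect("top",c,.064)); q=pts("top",cv2.approxPolyDP(c,2,True),.064);print(np.round(q*1000,1))
hs=cv2.cvtColor(top,cv2.COLOR_RGB2HSV)
# stripe
c=blob(top,(70,8,75),(110,60,140),B(290,350,325,390));print("stripe",rect("top",c,.064))
# scene
def S(nm,lo,hi,box,z,f,k=0):
    c=blob(sc,lo,hi,B(*box),k);print("S",nm,f("scene",c,z),cv2.boundingRect(c))
S("board",(12,60,90),(32,255,255),(290,275,560,420),.01,rect,11)
S("bowl",(0,90,50),(14,255,255),(310,220,345,255),.05,circ)
h2=cv2.cvtColor(sc,cv2.COLOR_RGB2HSV)
for p in((371,306),(419,257),(419,272),(618,330),(610,365),(512,290),(460,345)):print(p,h2[int(p[1]*s),int(p[0]*s)])
S("plinth",(0,40,15),(14,255,95),(345,290,400,335),.04,circ)
S("lip",(50,80,20),(90,255,255),(600,320,635,338),.095,circ)
print("cam",-calibration("top")["R"].T@calibration("top")["t"])
E
```

```text
lip (array([476.6, 356.6]), array([31.8, 33. ])) (103, 211, 13, 15)
carton sil ((433.1023864746094, 132.60714721679688), (65.75552368164062, 64.48220825195312), 67.14257049560547)
[[467.7 152. ]
 [417.3 171.5]
 [392.4 117.8]
 [447.8  93.1]
 [468.1 133.5]]
stripe ((432.0543518066406, 136.46742248535156), (11.149484634399414, 55.96822738647461), 68.34123992919922)
S board ((531.5167236328125, 26.33282470703125), (278.5230407714844, 499.0715026855469), 0.42044970393180847) (192, 176, 158, 89)
S bowl (array([ 463.6, -323.9]), array([ 53.6, 149.7])) (202, 142, 16, 20)
(371, 306) [ 10 110 100]
(419, 257) [114  12 107]
(419, 272) [165   4 121]
(618, 330) [ 67  88 136]
(610, 365) [ 66  86 119]
(512, 290) [ 86  15 138]
(460, 345) [ 13  71 119]
S plinth (array([635.5, -52. ]), array([67.8, 75.1])) (226, 197, 25, 14)
S lip (array([472.5, 356.1]), array([32.8, 33.1])) (389, 207, 14, 9)
cam [ 0.46464848 -0.04353905  1.11356737]
```

>>> move_arm(
  grip=[-1,-1,-1,-1,-1],
  delta_pos=[
    [0.144,-0.119,0],
    [0.287,-0.237,0],
    [0.431,-0.356,0],
    [0.574,-0.474,0],
    [0.718,-0.593,0],
  ],
  twist=[
    [0,0,-0.0184],
    [0,0,-0.0367],
    [0,0,-0.0551],
    [0,0,-0.0734],
    [0,0,-0.0918],
  ],
)

```text
t: 0.52
tool_pos: [0.2626, -0.3789, 0.2256]
eef_rot: [[0.541, 0.841, -0.001], [0.841, -0.541, 0.001], [0.001, -0.001, -1.0]]
wrist_force: [-0.1, -0.4, -0.6]
opening: 0.0855
grip_force: 0.0
```

>>> move_arm(
  grip=[-1,-1,-1,-1,-1],
  delta_pos=[
    [0.194,-0.007,0],
    [0.388,-0.014,0],
    [0.582,-0.021,0],
    [0.776,-0.028,0],
    [0.97,-0.035,0],
  ],
  twist=[
    [0,0,-0.0184],
    [0,0,-0.0367],
    [0,0,-0.0551],
    [0,0,-0.0734],
    [0,0,-0.0918],
  ],
)

```text
t: 0.93
tool_pos: [0.3227, -0.279, 0.2258]
eef_rot: [[-0.005, 1.0, -0.001], [1.0, 0.005, 0.001], [0.001, -0.001, -1.0]]
wrist_force: [0.6, -0.1, -0.7]
opening: 0.0853
grip_force: 0.0
```

>>> move_arm(
  grip=[-1,-1,-1,-1,-1],
  delta_pos=[
    [0.18,0.04,0],
    [0.36,0.08,0],
    [0.54,0.13,0],
    [0.72,0.17,0],
    [0.9,0.21,0],
  ],
  twist=[
    [0,0,0],
    [0,0,0],
    [0,0,0],
    [0,0,0],
    [0,0,0],
  ],
)

```text
t: 1.35
tool_pos: [0.3476, -0.171, 0.2258]
eef_rot: [[0.001, 1.0, -0.001], [1.0, -0.001, 0.001], [0.001, -0.001, -1.0]]
wrist_force: [0.2, -0.2, 0.3]
opening: 0.0852
grip_force: 0.0
```

>>> move_arm(
  grip=[-1,-1,-1,-1,-1],
  delta_pos=[
    [0.18,0.04,0],
    [0.36,0.08,0],
    [0.54,0.13,0],
    [0.72,0.17,0],
    [0.9,0.21,0],
  ],
  twist=[
    [0,0,0],
    [0,0,0],
    [0,0,0],
    [0,0,0],
    [0,0,0],
  ],
)

```text
t: 1.77
tool_pos: [0.3728, -0.0631, 0.2258]
eef_rot: [[0.001, 1.0, -0.001], [1.0, -0.001, 0.0], [0.0, -0.001, -1.0]]
wrist_force: [0.4, -0.6, 0.0]
opening: 0.0855
grip_force: 0.0
```

>>> move_arm(
  grip=[-1,-1,-1,-1,-1],
  delta_pos=[
    [0.18,0.04,0],
    [0.36,0.08,0],
    [0.54,0.13,0],
    [0.72,0.17,0],
    [0.9,0.21,0],
  ],
  twist=[
    [0,0,0],
    [0,0,0],
    [0,0,0],
    [0,0,0],
    [0,0,0],
  ],
)

```text
t: 2.18
tool_pos: [0.398, 0.0449, 0.2258]
eef_rot: [[0.0, 1.0, -0.001], [1.0, -0.0, 0.0], [0.0, -0.001, -1.0]]
wrist_force: [0.9, -1.2, -0.3]
opening: 0.0852
grip_force: 0.0
```

```bash
cat >> h.py <<'E'
def wshot(tag):
    o=get_obs();im=grab_frame("wrist");np.savez(f"w{tag}.npz",im=im,p=o["tool_pos"],R=o["eef_rot"])
    cv2.imwrite(f"pics/w{tag}.png",im[:,:,::-1]);return im,o["tool_pos"],o["eef_rot"]
def wray(uv,z,p,R):
    c=calibration("wrist");K,M=c["K"],c["mount"];d=np.array([(uv[0]-K[0,2])/K[0,0],(uv[1]-K[1,2])/K[1,1]])
    th=np.linalg.norm(d);s=np.sinc(th/np.pi);v=np.array([d[0]*s,d[1]*s,np.cos(th)])
    w=R@M[:3,:3]@v;o=p+R@M[:3,3];return (o+w*(z-o[2])/w[2])[:2]
def wpts(P,z,p,R): return np.array([wray(q,z,p,R) for q in np.asarray(P,float).reshape(-1,2)])
def wcirc(c,z,p,R):
    e=cv2.fitEllipse((wpts(c,z,p,R)*1000).astype(np.float32).reshape(-1,1,2));return np.round(e[0],1),np.round(e[1],1)
def wrect(c,z,p,R): return cv2.minAreaRect((wpts(c,z,p,R)*1000).astype(np.float32).reshape(-1,1,2))
E
python3 -c "
from h import *
wshot(1)"
```

```text
(no output)
```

View pics/w1.png

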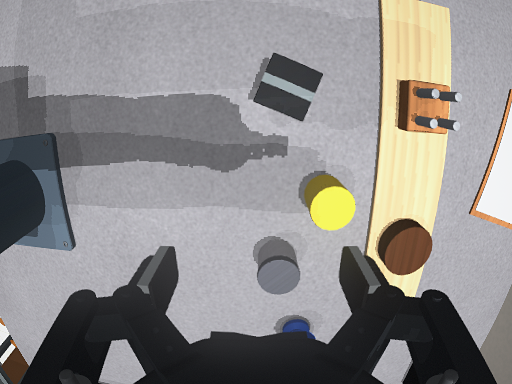

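The wrist view shows the carton at (288,87), the tin lid at (278,273), the yellow look-alike at (332,208), the plinth at (404,248), and the rack at (425,106).

```bash
python3 - <<'E'
from h import *
w=np.load("w1.npz");im,p,R=w["im"],w["p"],w["R"]
hs=cv2.cvtColor(im,cv2.COLOR_RGB2HSV)
for q in((290,75),(278,275),(270,250),(250,330),(404,245),(425,106),(398,180)):print(q,hs[q[1],q[0]])
c=blob(im,(70,5,95),(120,60,190),(255,60,330,115));print("stripe",wrect(c,.064,p,R))
g=cv2.cvtColor(im,cv2.COLOR_RGB2GRAY)
c=blob(im,(0,0,0),(179,255,75),(240,40,335,130),11);print("carton",wrect(c,.064,p,R))
c=blob(im,(5,60,10),(16,255,130),(360,205,450,285),5);print("plinth",wcirc(c,.04,p,R))
c=blob(im,(5,120,130),(14,255,255),(390,70,455,140),7);print("rack",cv2.boundingRect(c),wrect(c,.04,p,R))
# board near edge from rows 20..190
E=[]
for v in range(20,200,6):
    row=hs[v,360:400].astype(int);ok=np.where((row[:,1]>70)&(row[:,0]>12))[0]
    E.append((360+ok[0]-.5,v))
q=wpts(E,.01,p,R)*1000;k=np.polyfit(q[:,1],q[:,0],1);print("near edge x at y=25:",np.polyval(k,25),"slope deg",np.degrees(np.arctan(k[0])),np.abs(np.polyval(k,q[:,1])-q[:,0]).max())
E=[]
for v in range(5,200,6):
    row=hs[v,430:470].astype(int);ok=np.where((row[:,1]>70)&(row[:,0]>14)&(row[:,2]>120))[0]
    if len(ok):E.append((430+ok[-1]+.5,v))
q=wpts(E,.01,p,R)*1000;k=np.polyfit(q[:,1],q[:,0],1);print("far edge x at y=25:",np.polyval(k,25),np.degrees(np.arctan(k[0])),np.abs(np.polyval(k,q[:,1])-q[:,0]).max())
e=cv2.Canny(cv2.GaussianBlur(g,(3,3),0),20,60)
cir=cv2.HoughCircles(g[225:310,240:320],cv2.HOUGH_GRADIENT,1,40,param1=60,param2=12,minRadius=16,maxRadius=28);print(cir)
if cir is not None:
    for a in cir[0][:2]:print("tin",wray((a[0]+240,a[1]+225),.058,p,R))
E
```

```text
(290, 75) [113  17  61]
(278, 275) [118  25 133]
(270, 250) [135   9 108]
(250, 330) [120   7 181]
(404, 245) [ 10 141 114]
(425, 106) [ 13 147 200]
(398, 180) [ 23  70 246]
stripe ((426.3951416015625, 139.41897583007812), (23.59250259399414, 67.42626190185547), 78.72310638427734)
carton ((427.9612121582031, 137.83914184570312), (55.54804611206055, 55.924930572509766), 68.13717651367188)
plinth (array([604.5, -66.7]), array([78. , 97.6]))
rack (407, 80, 43, 54) ((609.2965087890625, 126.53595733642578), (62.44170379638672, 62.80411148071289), 0.18867820501327515)
near edge x at y=25: 553.0646478801893 slope deg -0.4348935774353279 0.8381619049823712
far edge x at y=25: 662.344341194319 -1.9756578615480889 9.27024575478481
[[[37.5 42.5 26.3]]]
tin [ 0.42158076 -0.07781376]
```

>>> move_arm(
  grip=[-1,-1,-1,-1,-1],
  delta_pos=[
    [0.18,0.04,0],
    [0.36,0.08,0],
    [0.54,0.13,0],
    [0.72,0.17,0],
    [0.9,0.21,0],
  ],
  twist=[
    [0,0,0],
    [0,0,0],
    [0,0,0],
    [0,0,0],
    [0,0,0],
  ],
)

```text
t: 2.65
tool_pos: [0.4233, 0.1526, 0.2258]
eef_rot: [[0.0, 1.0, -0.001], [1.0, -0.0, -0.0], [-0.0, -0.001, -1.0]]
wrist_force: [0.8, -0.6, -0.1]
opening: 0.0854
grip_force: 0.0
```

>>> move_arm(
  grip=[-1,-1,-1,-1,-1],
  delta_pos=[
    [0.18,0.04,0],
    [0.36,0.08,0],
    [0.54,0.13,0],
    [0.72,0.17,0],
    [0.9,0.21,0],
  ],
  twist=[
    [0,0,0],
    [0,0,0],
    [0,0,0],
    [0,0,0],
    [0,0,0],
  ],
)

```text
t: 3.07
tool_pos: [0.4486, 0.2605, 0.2256]
eef_rot: [[0.0, 1.0, -0.001], [1.0, -0.0, -0.001], [-0.001, -0.001, -1.0]]
wrist_force: [1.1, -0.4, 0.4]
opening: 0.0855
grip_force: 0.0
```

```bash
python3 - <<'E'
from h import *
im,p,R=wshot(2);print(p)
E
```

```text
[0.4485791  0.26049897 0.22560104]
```

View pics/w2.png

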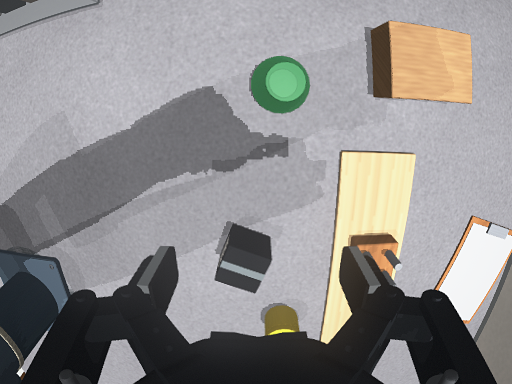

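The vase lip is at (284,83) with the belly around it.

```bash
python3 - <<'E'
from h import *
w=np.load("w2.npz");im,p,R=w["im"],w["p"],w["R"]
hs=cv2.cvtColor(im,cv2.COLOR_RGB2HSV)
print(hs[83,284],hs[105,272])
c=blob(im,(50,60,125),(90,255,255),(240,45,320,120));print("lip",cv2.boundingRect(c),wcirc(c,.095,p,R))
c=blob(im,(50,60,20),(90,255,255),(240,45,320,120));print("belly",cv2.boundingRect(c),wcirc(c,.028,p,R))
E
```

```text
[ 68 103 201] [ 68 122 109]
lip (265, 62, 41, 40) (array([473.3, 357.5]), array([36.4, 38.3]))
belly (251, 56, 59, 57) (array([472.9, 357.3]), array([65.8, 66.3]))
```

>>> move_arm(
  grip=[-1,-1,-1,-1,-1],
  delta_pos=[
    [0.16,0.04,0],
    [0.32,0.08,0],
    [0.48,0.12,0],
    [0.65,0.16,0],
    [0.808,0.204,0],
  ],
  twist=[
    [0,0,0],
    [0,0,0],
    [0,0,0],
    [0,0,0],
    [0,0,0],
  ],
)

```text
t: 3.53
tool_pos: [0.4731, 0.3572, 0.2256]
eef_rot: [[0.0, 1.0, -0.001], [1.0, -0.0, -0.001], [-0.001, -0.001, -1.0]]
wrist_force: [0.6, -0.3, 0.8]
opening: 0.0855
grip_force: 0.0
```

>>> move_arm(
  grip=[-1,-1,-1,-1,-1],
  delta_pos=[
    [0,0,0.12],
    [0,0,0.25],
    [0,0,0.37],
    [0,0,0.5],
    [0,0,0.625],
  ],
  twist=[
    [0,0,0],
    [0,0,0],
    [0,0,0],
    [0,0,0],
    [0,0,0],
  ],
)

```text
t: 3.95
tool_pos: [0.4729, 0.3562, 0.1498]
eef_rot: [[0.0, 1.0, -0.001], [1.0, -0.0, -0.001], [-0.001, -0.001, -1.0]]
wrist_force: [-0.3, 0.2, 0.5]
opening: 0.0856
grip_force: 0.0
```

>>> move_arm(
  grip=[-1,-1,-1,-1,-1],
  delta_pos=[
    [0,0,0.12],
    [0,0,0.25],
    [0,0,0.37],
    [0,0,0.5],
    [0,0,0.625],
  ],
  twist=[
    [0,0,0],
    [0,0,0],
    [0,0,0],
    [0,0,0],
    [0,0,0],
  ],
)

```text
t: 4.37
tool_pos: [0.4728, 0.356, 0.0748]
eef_rot: [[0.0, 1.0, -0.001], [1.0, -0.0, -0.001], [-0.001, -0.001, -1.0]]
wrist_force: [0.2, 0.2, 0.3]
opening: 0.0857
grip_force: 0.0
```

>>> move_arm(
  grip=[-0.2,0,0.1,0.2,0.3],
  delta_pos=[
    [0,0,0],
    [0,0,0],
    [0,0,0],
    [0,0,0],
    [0,0,0],
  ],
  twist=[
    [0,0,0],
    [0,0,0],
    [0,0,0],
    [0,0,0],
    [0,0,0],
  ],
)

```text
t: 4.78
tool_pos: [0.474, 0.3572, 0.0784]
eef_rot: [[0.0, 1.0, 0.002], [1.0, -0.0, 0.002], [0.002, 0.002, -1.0]]
wrist_force: [-1.4, -0.4, 3.1]
opening: 0.0343
grip_force: 59.3
```

>>> move_arm(
  grip=[0.4,0.6,0.8,1,1],
  delta_pos=[
    [0,0,0],
    [0,0,0],
    [0,0,0],
    [0,0,0],
    [0,0,0],
  ],
  twist=[
    [0,0,0],
    [0,0,0],
    [0,0,0],
    [0,0,0],
    [0,0,0],
  ],
)

```text
t: 5.2
tool_pos: [0.474, 0.3572, 0.0783]
eef_rot: [[0.0, 1.0, 0.002], [1.0, -0.0, 0.001], [0.001, 0.002, -1.0]]
wrist_force: [-2.3, -0.4, 4.5]
opening: 0.0341
grip_force: 59.4
```

>>> move_arm(
  grip=[-0.3,-0.3,-0.3,-0.3,-0.3],
  delta_pos=[
    [0,0,0],
    [0,0,0],
    [0,0,-0.07],
    [0,0,-0.07],
    [0,0,-0.07],
  ],
  twist=[
    [0,0,0],
    [0,0,0],
    [0,0,0],
    [0,0,0],
    [0,0,0],
  ],
)

```text
t: 5.62
tool_pos: [0.4738, 0.3569, 0.0854]
eef_rot: [[0.0, 1.0, 0.001], [1.0, -0.0, 0.001], [0.001, 0.001, -1.0]]
wrist_force: [-0.2, 0.0, 0.9]
opening: 0.0557
grip_force: 0.0
```

>>> move_arm(
  grip=[0,0.2,0.4,1,1],
  delta_pos=[
    [0,0,0],
    [0,0,0],
    [0,0,0],
    [0,0,0],
    [0,0,0],
  ],
  twist=[
    [0,0,0],
    [0,0,0],
    [0,0,0],
    [0,0,0],
    [0,0,0],
  ],
)

```text
t: 6.03
tool_pos: [0.4735, 0.3567, 0.0853]
eef_rot: [[0.0, 1.0, 0.001], [1.0, -0.0, 0.0], [0.0, 0.001, -1.0]]
wrist_force: [-0.0, -0.5, 3.6]
opening: 0.0336
grip_force: 59.4
```

>>> move_arm(
  grip=[1,1,1,1,1],
  delta_pos=[
    [0,0,0],
    [0,0,-0.05],
    [0,0,-0.1],
    [0,0,-0.15],
    [0,0,-0.2],
  ],
  twist=[
    [0,0,0],
    [0,0,0],
    [0,0,0],
    [0,0,0],
    [0,0,0],
  ],
)

```text
t: 6.45
tool_pos: [0.4727, 0.3564, 0.1083]
eef_rot: [[0.0, 1.0, -0.002], [1.0, -0.0, -0.001], [-0.001, -0.002, -1.0]]
wrist_force: [-0.8, 0.3, -2.4]
opening: 0.0335
grip_force: 59.9
```

>>> move_arm(
  grip=[1,1,1,1,1],
  delta_pos=[
    [0,0,-0.2],
    [0,0,-0.4],
    [0,0,-0.6],
    [0,0,-0.8],
    [0,0,-1],
  ],
  twist=[
    [0,0,0],
    [0,0,0],
    [0,0,0],
    [0,0,0],
    [0,0,0],
  ],
)

```text
t: 6.87
tool_pos: [0.473, 0.3566, 0.23]
eef_rot: [[0.0, 1.0, -0.0], [1.0, -0.0, -0.0], [-0.0, -0.0, -1.0]]
wrist_force: [0.7, 0.2, -3.6]
opening: 0.0335
grip_force: 60.4
```

>>> move_arm(
  grip=[1,1,1,1,1],
  delta_pos=[
    [-0.1,0.03,0],
    [-0.25,0.08,0],
    [-0.45,0.13,0],
    [-0.67,0.18,0],
    [-0.9,0.23,0],
  ],
  twist=[
    [0,0,0],
    [0,0,0],
    [0,0,0],
    [0,0,0],
    [0,0,0],
  ],
)

```text
t: 7.28
tool_pos: [0.5005, 0.2469, 0.227]
eef_rot: [[-0.0, 1.0, -0.002], [1.0, 0.0, -0.001], [-0.001, -0.002, -1.0]]
wrist_force: [0.2, -0.3, -2.9]
opening: 0.0334
grip_force: 60.4
```

>>> move_arm(
  grip=[1,1,1,1,1],
  delta_pos=[
    [-0.18,0.05,0],
    [-0.36,0.09,0],
    [-0.54,0.14,0],
    [-0.72,0.18,0],
    [-0.9,0.23,0],
  ],
  twist=[
    [0,0,0],
    [0,0,0],
    [0,0,0],
    [0,0,0],
    [0,0,0],
  ],
)

```text
t: 7.7
tool_pos: [0.5277, 0.1385, 0.227]
eef_rot: [[0.001, 1.0, -0.002], [1.0, -0.001, -0.001], [-0.001, -0.002, -1.0]]
wrist_force: [1.1, 1.0, -2.4]
opening: 0.0336
grip_force: 60.4
```

>>> move_arm(
  grip=[1,1,1,1,1],
  delta_pos=[
    [-0.18,0.05,0],
    [-0.36,0.09,0],
    [-0.54,0.14,0],
    [-0.72,0.18,0],
    [-0.9,0.23,0],
  ],
  twist=[
    [0,0,0],
    [0,0,0],
    [0,0,0],
    [0,0,0],
    [0,0,0],
  ],
)

```text
t: 8.12
tool_pos: [0.5551, 0.0306, 0.227]
eef_rot: [[0.001, 1.0, -0.002], [1.0, -0.001, -0.0], [-0.0, -0.002, -1.0]]
wrist_force: [1.2, -0.8, -2.5]
opening: 0.0338
grip_force: 60.4
```

>>> move_arm(
  grip=[1,1,1,1,1],
  delta_pos=[
    [-0.18,0.05,0],
    [-0.36,0.09,0],
    [-0.54,0.14,0],
    [-0.72,0.18,0],
    [-0.9,0.23,0],
  ],
  twist=[
    [0,0,0],
    [0,0,0],
    [0,0,0],
    [0,0,0],
    [0,0,0],
  ],
)

```text
t: 8.53
tool_pos: [0.5825, -0.0773, 0.2269]
eef_rot: [[0.001, 1.0, -0.003], [1.0, -0.001, 0.0], [0.0, -0.003, -1.0]]
wrist_force: [1.6, -0.2, -1.8]
opening: 0.0336
grip_force: 60.4
```

>>> move_arm(
  grip=[1,1,1,1,1],
  delta_pos=[
    [-0.2,0.05,0],
    [-0.45,0.11,0],
    [-0.65,0.16,0],
    [-0.8,0.2,0],
    [-0.88,0.22,0],
  ],
  twist=[
    [0,0,0],
    [0,0,0],
    [0,0,0],
    [0,0,0],
    [0,0,0],
  ],
)

```text
t: 8.95
tool_pos: [0.609, -0.1845, 0.2264]
eef_rot: [[0.003, 1.0, -0.003], [1.0, -0.003, -0.001], [-0.001, -0.003, -1.0]]
wrist_force: [-0.3, -0.6, -2.8]
opening: 0.0335
grip_force: 60.4
```

```bash
python3 - <<'E'
from h import *
im,p,R=wshot(3);print(p)
E
```

```text
[ 0.60901928 -0.18446831  0.22636102]
```

View pics/w3.png

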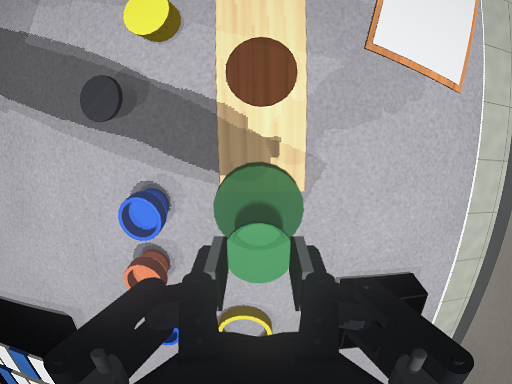

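The view shows the plinth at (262,72), the held vase's belly at (258,205) and its lip at (258,252), so it hangs upright. The board's end edge is near row 190. The tin is in shadow at (101,98) and the terracotta bowl at (147,272).

```bash
python3 - <<'E'
from h import *
w=np.load("w3.npz");im,p,R=w["im"],w["p"],w["R"]
hs=cv2.cvtColor(im,cv2.COLOR_RGB2HSV)
print(hs[72,262],hs[98,101],hs[90,85],hs[120,120],hs[272,140],hs[130,225])
c=blob(im,(0,90,20),(14,255,150),(215,25,310,115),5);print("plinth",cv2.boundingRect(c),wcirc(c,.04,p,R))
c=blob(im,(50,60,20),(90,255,255),(200,150,320,235));print("belly box",cv2.boundingRect(c))
up=c[c[:,0,1]<205];(bx,by),r=cv2.minEnclosingCircle(up)
print("belly",bx,by,r,wray((bx,by),.141+.024,p,R),wcirc(c[c[:,0,1]<215],.141+.024,p,R))
c=blob(im,(0,120,60),(14,255,255),(118,240,172,290));print("bowl px",cv2.boundingRect(c))
g=cv2.cvtColor(im,cv2.COLOR_RGB2GRAY)
c=blob(im,(100,0,20),(140,120,62),(70,65,135,130),3);print("tin dark",cv2.boundingRect(c),wcirc(c,.058,p,R))
def edge(rng,a,b,first,fn=lambda r:(r[:,1]>55)&(r[:,0]>12)&(r[:,0]<32)):
    E=[]
    for v in rng:
        ok=np.where(fn(hs[v,a:b].astype(int)))[0]
        if len(ok):E.append((a+(ok[0]-.5 if first else ok[-1]+.5),v))
    q=wpts(E,.01,p,R)*1000
    for _ in range(3):
        k=np.polyfit(q[:,1],q[:,0],1);e=np.abs(np.polyval(k,q[:,1])-q[:,0]);q=q[e<=max(1,2*np.median(e))]
    return np.polyval(k,[-75,25]),np.degrees(np.arctan(k[0])),e.max()
print(edge(range(4,180,5),195,235,True),edge(range(4,110,5),290,330,False))
# -y end
E=[]
for u in (285,290,295,300):
    col=hs[150:205,u].astype(int);ok=np.where((col[:,1]>55)&(col[:,0]>12)&(col[:,0]<32))[0];E.append((u,150+ok[-1]+.5))
print("end",E,wpts(E,.01,p,R)*1000)
E
```

```text
[ 11 147 111] [115  23  66] [113  31  65] [128  10  98] [  9 143 230] [ 18  91 145]
plinth (226, 37, 71, 69) (array([611.5, -73.6]), array([77.3, 77.6]))
belly box (214, 163, 89, 72)
belly 258.0 202.0 44.045528411865234 [ 0.60827922 -0.18016093] (array([ 608.3, -187.8]), array([67.5, 75.7]))
bowl px (124, 264, 37, 26)
tin dark (100, 75, 23, 47) (array([420.6, -93.2]), array([55.7, 66. ]))
(array([556.70895939, 555.75346237]), np.float64(-0.5474428052654683), np.float64(0.7597369838182431)) (array([666.6586506 , 665.55207669]), np.float64(-0.6339942693803629), np.float64(0.6745437666797898))
end [(285, np.float64(170.5)), (290, np.float64(175.5)), (295, np.float64(182.5)), (300, np.float64(191.5))] [[ 641.84739212 -195.01390812]
 [ 648.39230816 -201.57610164]
 [ 655.11895136 -210.88482448]
 [ 662.09889149 -223.07788457]]
```

>>> move_arm(
  grip=[1,1,1,1,1],
  delta_pos=[
    [0.15,0.004,0],
    [0.35,0.01,0],
    [0.6,0.015,0],
    [0.8,0.02,0],
    [0.917,0.025,0],
  ],
  twist=[
    [0,0,0],
    [0,0,0],
    [0,0,0],
    [0,0,0],
    [0,0,0],
  ],
)

```text
t: 9.42
tool_pos: [0.6119, -0.0674, 0.2282]
eef_rot: [[-0.002, 1.0, -0.001], [1.0, 0.002, 0.002], [0.002, -0.001, -1.0]]
wrist_force: [-0.2, -0.4, -2.8]
opening: 0.0335
grip_force: 60.4
```

>>> move_arm(
  grip=[1,1,1,1,1],
  delta_pos=[
    [0,0,0.1],
    [0,0,0.3],
    [0,0,0.5],
    [0,0,0.7],
    [0,0,0.8],
  ],
  twist=[
    [0,0,0],
    [0,0,0],
    [0,0,0],
    [0,0,0],
    [0,0,0],
  ],
)

```text
t: 9.83
tool_pos: [0.6104, -0.0702, 0.1285]
eef_rot: [[-0.0, 1.0, -0.006], [1.0, 0.0, 0.001], [0.001, -0.006, -1.0]]
wrist_force: [-0.5, 0.2, -4.1]
opening: 0.0339
grip_force: 60.4
```

>>> move_arm(
  grip=[1,1,1,1,1],
  delta_pos=[
    [0,0,0],
    [0,0,0],
    [0,0,0.01],
    [0,0,0.015],
    [0,0,0.015],
  ],
  twist=[
    [0,0,0],
    [0,0,0],
    [0,0,0],
    [0,0,0],
    [0,0,0],
  ],
)

```text
t: 10.25
tool_pos: [0.614, -0.0713, 0.1329]
eef_rot: [[0.001, 1.0, 0.003], [1.0, -0.001, -0.001], [-0.001, 0.003, -1.0]]
wrist_force: [-0.3, -0.3, -3.0]
opening: 0.0339
grip_force: 60.5
```

>>> move_arm(
  grip=[1,1,1,1,1],
  delta_pos=[
    [0,0,0],
    [0,0,0],
    [0,0,0],
    [0,0,0],
    [0,0,0],
  ],
  twist=[
    [0,0,0],
    [0,0,0],
    [0,0,0],
    [0,0,0],
    [0,0,0],
  ],
)

```text
t: 10.67
tool_pos: [0.6129, -0.071, 0.1309]
eef_rot: [[0.0, 1.0, -0.0], [1.0, -0.0, 0.0], [0.0, -0.0, -1.0]]
wrist_force: [0.1, -0.6, -3.4]
opening: 0.0336
grip_force: 60.5
```

>>> move_arm(
  grip=[1,1,1,1,1],
  delta_pos=[
    [-0.015,-0.004,0],
    [-0.029,-0.008,0.01],
    [-0.029,-0.008,0.02],
    [-0.029,-0.008,0.03],
    [-0.029,-0.008,0.035],
  ],
  twist=[
    [0,0,0],
    [0,0,0],
    [0,0,0],
    [0,0,0],
    [0,0,0],
  ],
)

```text
t: 11.08
tool_pos: [0.6117, -0.0745, 0.1263]
eef_rot: [[0.001, 1.0, -0.0], [1.0, -0.001, 0.0], [0.0, -0.0, -1.0]]
wrist_force: [0.3, -0.2, -2.7]
opening: 0.0335
grip_force: 60.5
```

>>> move_arm(
  grip=[1,1,1,1,1],
  delta_pos=[
    [0,0,0],
    [0,0,0.005],
    [0,0,0.01],
    [0,0,0.01],
    [0,0,0.01],
  ],
  twist=[
    [0,0,0],
    [0,0,0],
    [0,0,0],
    [0,0,0],
    [0,0,0],
  ],
)

```text
t: 11.5
tool_pos: [0.6119, -0.0744, 0.1255]
eef_rot: [[0.0, 1.0, -0.0], [1.0, -0.0, -0.0], [-0.0, -0.0, -1.0]]
wrist_force: [1.0, -0.2, -3.8]
opening: 0.0337
grip_force: 60.5
```

>>> move_arm(
  grip=[1,1,1,1,1],
  delta_pos=[
    [0,0,0.005],
    [0,0,0.01],
    [0,0,0.01],
    [0,0,0.01],
    [0,0,0.01],
  ],
  twist=[
    [0,0,0],
    [0,0,0],
    [0,0,0],
    [0,0,0],
    [0,0,0],
  ],
)

```text
t: 11.92
tool_pos: [0.6121, -0.0745, 0.1254]
eef_rot: [[0.0, 1.0, 0.001], [1.0, -0.0, -0.0], [-0.0, 0.001, -1.0]]
wrist_force: [-1.9, 1.3, 2.9]
opening: 0.0334
grip_force: 61.0
```

>>> move_arm(
  grip=[1,1,1,1,1],
  delta_pos=[
    [0,0,0.005],
    [0,0,0.01],
    [0,0,0.01],
    [0,0,0.01],
    [0,0,0.01],
  ],
  twist=[
    [0,0,0],
    [0,0,0],
    [0,0,0],
    [0,0,0],
    [0,0,0],
  ],
)

```text
t: 12.33
tool_pos: [0.6122, -0.0745, 0.1253]
eef_rot: [[0.0, 1.0, 0.002], [1.0, -0.0, -0.0], [-0.0, 0.002, -1.0]]
wrist_force: [-3.5, 1.3, 7.6]
opening: 0.0338
grip_force: 61.4
```

>>> move_arm(
  grip=[0.9,0.5,0,-0.5,-1],
  delta_pos=[
    [0,0,-0.012],
    [0,0,-0.012],
    [0,0,-0.012],
    [0,0,-0.012],
    [0,0,-0.012],
  ],
  twist=[
    [0,0,0],
    [0,0,0],
    [0,0,0],
    [0,0,0],
    [0,0,0],
  ],
)

```text
t: 12.75
tool_pos: [0.6121, -0.0746, 0.1239]
eef_rot: [[0.001, 1.0, -0.0], [1.0, -0.001, 0.0], [0.0, -0.0, -1.0]]
wrist_force: [0.4, 0.3, -0.4]
opening: 0.0656
grip_force: 0.0
```

>>> move_arm(
  grip=[-1,-1,-1,-1,-1],
  delta_pos=[
    [0,0,0],
    [0,0,0],
    [0,0,-0.05],
    [0,0,-0.15],
    [0,0,-0.25],
  ],
  twist=[
    [0,0,0],
    [0,0,0],
    [0,0,0],
    [0,0,0],
    [0,0,0],
  ],
)

```text
t: 13.17
tool_pos: [0.6116, -0.0744, 0.1553]
eef_rot: [[0.0, 1.0, -0.001], [1.0, -0.0, 0.0], [0.0, -0.001, -1.0]]
wrist_force: [0.7, -0.3, 0.3]
opening: 0.0855
grip_force: 0.0
```

>>> move_arm(
  grip=[-1,-1,-1,-1,-1],
  delta_pos=[
    [0,0,-0.15],
    [0,0,-0.3],
    [0,0,-0.45],
    [0,0,-0.55],
    [0,0,-0.6],
  ],
  twist=[
    [0,0,0],
    [0,0,0],
    [0,0,0],
    [0,0,0],
    [0,0,0],
  ],
)

```text
t: 13.58
tool_pos: [0.6134, -0.0748, 0.2313]
eef_rot: [[0.0, 1.0, 0.006], [1.0, -0.0, -0.002], [-0.002, 0.006, -1.0]]
wrist_force: [1.4, -0.1, 0.1]
opening: 0.0853
grip_force: 0.0
```

>>> move_arm(
  grip=[-1,-1,-1,-1,-1],
  delta_pos=[
    [0.15,-0.13,0],
    [0.3,-0.26,0],
    [0.5,-0.43,0],
    [0.7,-0.6,0],
    [0.885,-0.767,0],
  ],
  twist=[
    [0,0,0],
    [0,0,0],
    [0,0,0],
    [0,0,0],
    [0,0,0],
  ],
)

```text
t: 14.0
tool_pos: [0.5191, 0.0327, 0.2272]
eef_rot: [[0.001, 1.0, 0.001], [1.0, -0.001, 0.0], [0.0, 0.001, -1.0]]
wrist_force: [0.3, -0.7, 0.3]
opening: 0.0853
grip_force: 0.0
```

>>> move_arm(
  grip=[-1,-1,-1,-1,-1],
  delta_pos=[
    [0.2,-0.17,0],
    [0.4,-0.35,0],
    [0.6,-0.52,0],
    [0.78,-0.68,0],
    [0.885,-0.767,0],
  ],
  twist=[
    [0,0,0.012],
    [0,0,0.024],
    [0,0,0.036],
    [0,0,0.048],
    [0,0,0.0608],
  ],
)

```text
t: 14.42
tool_pos: [0.4259, 0.1399, 0.2277]
eef_rot: [[0.375, 0.927, 0.001], [0.927, -0.375, 0.001], [0.001, 0.0, -1.0]]
wrist_force: [1.0, 0.1, 0.3]
opening: 0.0853
grip_force: 0.0
```

>>> move_arm(
  grip=[-1,-1,-1,-1,-1],
  delta_pos=[
    [0,0,0],
    [0,0,0],
    [0,0,0],
    [0,0,0],
    [0,0,0],
  ],
  twist=[
    [0,0,0],
    [0,0,0],
    [0,0,0],
    [0,0,0],
    [0,0,0],
  ],
)

```text
t: 14.83
tool_pos: [0.4285, 0.1373, 0.2265]
eef_rot: [[0.374, 0.927, -0.0], [0.927, -0.374, -0.0], [-0.0, 0.0, -1.0]]
wrist_force: [-0.4, 0.9, -0.8]
opening: 0.0857
grip_force: 0.0
```

```bash
python3 - <<'E'
from h import *
im,p,R=wshot(4);print(p,R)
sc=grab_frame("scene");cv2.imwrite("pics/m4.png",np.hstack([im[:,:,::-1],cv2.resize(sc[:,:,::-1][150:342],None,fx=2,fy=2)[:, 200:480]]))
E
```

```text
[0.4285262  0.1372663  0.22649431] [[ 3.74097890e-01  9.27389218e-01 -8.80209644e-05]
 [ 9.27389189e-01 -3.74097900e-01 -2.29746796e-04]
 [-2.45993160e-04  4.31810092e-06 -9.99999970e-01]]
```

View pics/m4.png

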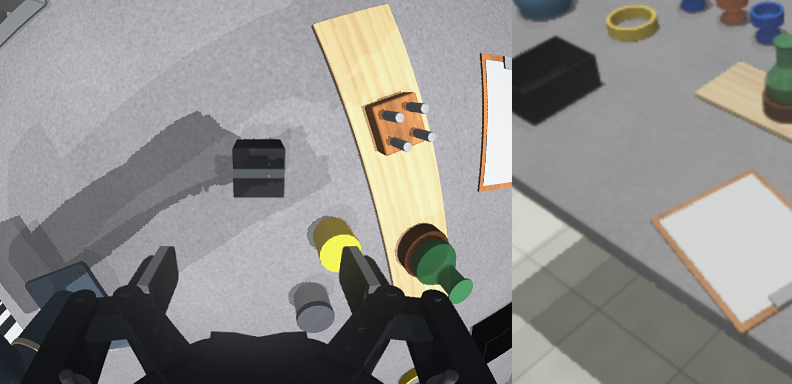

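The vase stands upright on the plinth at (437,265). The carton is at (259,170) and lines up with the tool.

```bash
python3 - <<'E'
from h import *
w=np.load("w4.npz");im,p,R=w["im"],w["p"],w["R"]
c=blob(im,(0,0,0),(179,255,105),(225,146,292,205),9)
hs=cv2.cvtColor(im,cv2.COLOR_RGB2HSV);print(cv2.boundingRect(c),hs[135:205:3,258,2],hs[185,225:295:3,2])
for P in [(233,149.5),(285,149.5),(285,196.5),(233,196.5)]:print(np.round(wray(P,.064,p,R)*1000,1))
print(wray((259,173),.064,p,R))
c=blob(im,(5,120,100),(14,255,255),(360,85,425,160),7);print("rack side+top",cv2.boundingRect(c))
c=blob(im,(50,60,150),(90,255,255),(440,265,480,310));print("lip",wcirc(c,.135,p,R))
E
```

```text
(225, 146, 60, 51) [172 183  27  29  32  60  60  39  41  42  39  51 102 102  93  45  46  60
  61  62  62 162 168 171] [148 169 174  45  49  49  48  48  48  54  49  55  56  48  57  60  61  61
  61  61 170 167 167 169]
[412.7 171.7]
[463.9 151.1]
[445.3 101.7]
[391.8 123.3]
[0.42862356 0.13738764]
rack side+top (372, 92, 53, 64)
lip (array([612.2, -74.2]), array([34.9, 35.3]))
```

>>> move_arm(
  grip=[-1,-1,-1,-1,-1],
  delta_pos=[
    [0,0,0.13],
    [0,0,0.28],
    [0,0,0.44],
    [0,0,0.6],
    [0,0,0.76],
  ],
  twist=[
    [0,0,0],
    [0,0,0],
    [0,0,0],
    [0,0,0],
    [0,0,0],
  ],
)

```text
t: 15.35
tool_pos: [0.4282, 0.1376, 0.1344]
eef_rot: [[0.374, 0.928, 0.0], [0.928, -0.374, -0.0], [-0.0, 0.0, -1.0]]
wrist_force: [-0.4, -0.4, 0.0]
opening: 0.0854
grip_force: 0.0
```

>>> move_arm(
  grip=[-1,-1,-1,-1,-1],
  delta_pos=[
    [0,0,0.16],
    [0,0,0.32],
    [0,0,0.5],
    [0,0,0.65],
    [0,0,0.75],
  ],
  twist=[
    [0,0,0],
    [0,0,0],
    [0,0,0],
    [0,0,0],
    [0,0,0],
  ],
)

```text
t: 15.77
tool_pos: [0.4267, 0.1374, 0.043]
eef_rot: [[0.374, 0.928, -0.003], [0.928, -0.374, -0.001], [-0.002, -0.003, -1.0]]
wrist_force: [-0.7, -0.4, -0.6]
opening: 0.0853
grip_force: 0.0
```

>>> move_arm(
  grip=[-0.8,-0.6,-0.4,-0.2,0],
  delta_pos=[
    [0,0,0],
    [0,0,0],
    [0,0,0],
    [0,0,0],
    [0,0,0],
  ],
  twist=[
    [0,0,0],
    [0,0,0],
    [0,0,0],
    [0,0,0],
    [0,0,0],
  ],
)

```text
t: 16.18
tool_pos: [0.4295, 0.1382, 0.0471]
eef_rot: [[0.373, 0.928, 0.003], [0.928, -0.373, 0.001], [0.002, 0.003, -1.0]]
wrist_force: [0.6, -0.2, 4.2]
opening: 0.0538
grip_force: 64.0
```

>>> move_arm(
  grip=[0.5,1,1,1,1],
  delta_pos=[
    [0,0,0],
    [0,0,0],
    [0,0,0],
    [0,0,0],
    [0,0,0],
  ],
  twist=[
    [0,0,0],
    [0,0,0],
    [0,0,0],
    [0,0,0],
    [0,0,0],
  ],
)

```text
t: 16.6
tool_pos: [0.4295, 0.1382, 0.0471]
eef_rot: [[0.373, 0.928, 0.004], [0.928, -0.373, 0.0], [0.002, 0.003, -1.0]]
wrist_force: [0.5, -0.3, 5.5]
opening: 0.0541
grip_force: 64.2
```

>>> move_arm(
  grip=[1,1,1,1,1],
  delta_pos=[
    [0,0,-0.08],
    [0,0,-0.2],
    [0,0,-0.35],
    [0,0,-0.5],
    [0,0,-0.65],
  ],
  twist=[
    [0,0,0],
    [0,0,0],
    [0,0,0],
    [0,0,0],
    [0,0,0],
  ],
)

```text
t: 17.02
tool_pos: [0.427, 0.1379, 0.1236]
eef_rot: [[0.373, 0.928, -0.002], [0.928, -0.373, -0.0], [-0.001, -0.002, -1.0]]
wrist_force: [0.2, 0.2, -1.0]
opening: 0.054
grip_force: 63.5
```

>>> move_arm(
  grip=[1,1,1,1,1],
  delta_pos=[
    [0,0,-0.15],
    [0,0,-0.3],
    [0,0,-0.45],
    [0,0,-0.58],
    [0,0,-0.65],
  ],
  twist=[
    [0,0,0],
    [0,0,0],
    [0,0,0],
    [0,0,0],
    [0,0,0],
  ],
)

```text
t: 17.43
tool_pos: [0.4283, 0.1381, 0.2033]
eef_rot: [[0.373, 0.928, 0.002], [0.928, -0.373, 0.0], [0.001, 0.002, -1.0]]
wrist_force: [0.6, -0.3, -0.6]
opening: 0.0544
grip_force: 63.6
```

>>> move_arm(
  grip=[1,1,1,1,1],
  delta_pos=[
    [-0.02,0.12,0],
    [-0.05,0.3,0],
    [-0.08,0.5,0],
    [-0.11,0.68,0],
    [-0.143,0.87,0],
  ],
  twist=[
    [0,0,0],
    [0,0,0],
    [0,0,0],
    [0,0,0],
    [0,0,0],
  ],
)

```text
t: 17.85
tool_pos: [0.5184, 0.0827, 0.2005]
eef_rot: [[0.373, 0.928, -0.002], [0.928, -0.373, 0.0], [-0.001, -0.002, -1.0]]
wrist_force: [1.2, 0.4, -2.3]
opening: 0.0541
grip_force: 63.6
```

>>> move_arm(
  grip=[1,1,1,1,1],
  delta_pos=[
    [-0.03,0.19,0],
    [-0.06,0.38,0],
    [-0.09,0.57,0],
    [-0.12,0.74,0],
    [-0.143,0.87,0],
  ],
  twist=[
    [0,0,-0.0125],
    [0,0,-0.025],
    [0,0,-0.0375],
    [0,0,-0.05],
    [0,0,-0.0626],
  ],
)

```text
t: 18.27
tool_pos: [0.6095, 0.0272, 0.1998]
eef_rot: [[-0.014, 1.0, -0.002], [1.0, 0.014, -0.0], [-0.0, -0.002, -1.0]]
wrist_force: [0.2, 0.5, -1.0]
opening: 0.0542
grip_force: 63.6
```

>>> move_arm(
  grip=[1,1,1,1,1],
  delta_pos=[
    [0,0,0],
    [0,0,0],
    [0,0,0],
    [0,0,0],
    [0,0,0],
  ],
  twist=[
    [0,0,0],
    [0,0,0],
    [0,0,0],
    [0,0,0],
    [0,0,0],
  ],
)

```text
t: 18.68
tool_pos: [0.6081, 0.0289, 0.2016]
eef_rot: [[-0.011, 1.0, -0.0], [1.0, 0.011, 0.0], [0.0, -0.0, -1.0]]
wrist_force: [-0.4, -0.2, -2.3]
opening: 0.0542
grip_force: 63.7
```

```bash
python3 - <<'E'
from h import *
im,p,R=wshot(5);print(p,np.degrees(np.arctan2(R[1,1],R[0,1])))
E
```

```text
[0.60811846 0.02890576 0.20157276] 0.6456182324782324
```

View pics/w5.png

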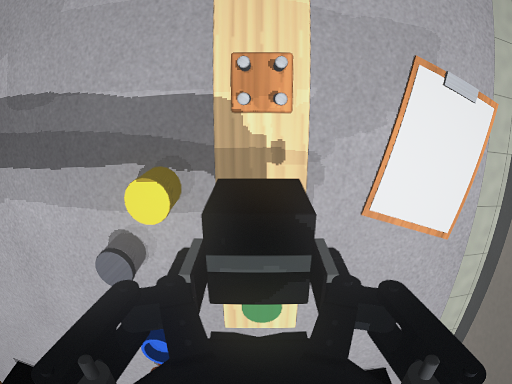

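The carton is held square over the board. The rack is directly ahead at (262,82) and the board edges are at columns 214 and 310.

```bash
python3 - <<'E'
from h import *
w=np.load("w5.npz");im,p,R=w["im"],w["p"],w["R"]
hs=cv2.cvtColor(im,cv2.COLOR_RGB2HSV)
c=blob(im,(5,120,150),(14,255,255),(225,45,300,108),9);print(cv2.boundingRect(c),"rack",wrect(c,.04,p,R))
def edge(rng,a,b,first):
    E=[]
    for v in rng:
        r=hs[v,a:b].astype(int);ok=np.where((r[:,1]>55)&(r[:,0]>12)&(r[:,0]<32))[0]
        if len(ok):E.append((a+(ok[0]-.5 if first else ok[-1]+.5),v))
    q=wpts(E,.01,p,R)*1000
    for _ in range(3):
        k=np.polyfit(q[:,1],q[:,0],1);e=np.abs(np.polyval(k,q[:,1])-q[:,0]);q=q[e<=max(1,2*np.median(e))]
    return np.polyval(k,[26,126,226]),np.degrees(np.arctan(k[0])),e.max()
print(edge(range(4,170,5),195,235,True),edge(range(4,170,5),290,330,False))
print(hs[185:320:6,258,2],hs[170:190:2,258,2])
c=blob(im,(0,0,0),(179,255,40),(195,165,325,232));print(cv2.boundingRect(c),cv2.approxPolyDP(c,3,True)[:,0].tolist())
zb=p[2]-.0471
for z in(zb,zb+.064):print(z)
print("far bottom edge",wray((258,179.5),zb,p,R),"far top",wray((258,242),zb+.064,p,R))
E
```

```text
(232, 53, 61, 55) rack ((610.3405151367188, 128.7009735107422), (61.82798767089844, 57.062416076660156), 0.8257586359977722)
(array([556.03291132, 555.08991177, 554.14691222]), np.float64(-0.5402829286668454), np.float64(0.8248436344534866)) (array([665.56917512, 664.54210451, 663.51503391]), np.float64(-0.5884474192595948), np.float64(0.8764701623260862))
[ 39  39  36  34  31  30  29  25  24  24  24  23  77  75  78  31  33  34
  36  39 156 150 150] [153 153 154 155 107  41  40  40  39  41]
(205, 179, 110, 53) [[205, 207], [210, 198], [215, 201], [210, 211], [215, 213], [206, 231], [313, 231], [294, 218], [296, 213], [314, 213], [298, 179], [218, 179]]
0.15447276220417697
0.21847276220417697
far bottom edge [0.60727413 0.05487634] far top [0.60749653 0.04082503]
```

>>> move_arm(
  grip=[1,1,1,1,1],
  delta_pos=[
    [-0.004,0.011,0.1],
    [-0.008,0.023,0.25],
    [-0.008,0.023,0.4],
    [-0.008,0.023,0.55],
    [-0.008,0.023,0.7],
  ],
  twist=[
    [0,0,0],
    [0,0,0],
    [0,0,0],
    [0,0,0],
    [0,0,0],
  ],
)

```text
t: 19.15
tool_pos: [0.6111, 0.0276, 0.1157]
eef_rot: [[-0.011, 1.0, -0.0], [1.0, 0.011, 0.0], [0.0, -0.0, -1.0]]
wrist_force: [-0.3, 0.2, -2.3]
opening: 0.054
grip_force: 63.8
```

>>> move_arm(
  grip=[1,1,1,1,1],
  delta_pos=[
    [0,0,0.12],
    [0,0,0.24],
    [0,0,0.34],
    [0,0,0.4],
    [0,0,0.43],
  ],
  twist=[
    [0,0,0],
    [0,0,0],
    [0,0,0],
    [0,0,0],
    [0,0,0],
  ],
)

```text
t: 19.57
tool_pos: [0.6103, 0.0275, 0.0638]
eef_rot: [[-0.011, 1.0, -0.003], [1.0, 0.011, 0.0], [0.0, -0.003, -1.0]]
wrist_force: [-0.9, 0.5, -2.1]
opening: 0.054
grip_force: 63.7
```

>>> move_arm(
  grip=[1,1,1,1,1],
  delta_pos=[
    [0,0,0],
    [0,0,0],
    [0,0,0],
    [0,0,0],
    [0,0,0],
  ],
  twist=[
    [0,0,0],
    [0,0,0],
    [0,0,0],
    [0,0,0],
    [0,0,0],
  ],
)

```text
t: 19.98
tool_pos: [0.6124, 0.0273, 0.0669]
eef_rot: [[-0.011, 1.0, 0.002], [1.0, 0.011, -0.0], [-0.0, 0.002, -1.0]]
wrist_force: [0.0, 0.7, -1.8]
opening: 0.0539
grip_force: 63.7
```

>>> move_arm(
  grip=[1,1,1,1,1],
  delta_pos=[
    [0.004,-0.006,0.012],
    [0.004,-0.006,0.024],
    [0.004,-0.006,0.036],
    [0.004,-0.006,0.048],
    [0.004,-0.006,0.06],
  ],
  twist=[
    [0,0,0],
    [0,0,0],
    [0,0,0],
    [0,0,0],
    [0,0,0],
  ],
)

```text
t: 20.4
tool_pos: [0.6108, 0.0278, 0.0583]
eef_rot: [[-0.011, 1.0, -0.0], [1.0, 0.011, 0.0], [0.0, -0.0, -1.0]]
wrist_force: [0.2, 0.0, -1.4]
opening: 0.054
grip_force: 63.7
```

>>> move_arm(
  grip=[1,1,1,1,1],
  delta_pos=[
    [0,0,0],
    [0,0,0],
    [0,0,0],
    [0,0,0],
    [0,0,0],
  ],
  twist=[
    [0,0,0],
    [0,0,0],
    [0,0,0],
    [0,0,0],
    [0,0,0],
  ],
)

```text
t: 20.82
tool_pos: [0.611, 0.0278, 0.0587]
eef_rot: [[-0.011, 1.0, 0.0], [1.0, 0.011, -0.0], [-0.0, 0.0, -1.0]]
wrist_force: [0.0, -0.8, -2.1]
opening: 0.0545
grip_force: 63.7
```

>>> move_arm(
  grip=[1,1,1,1,1],
  delta_pos=[
    [0,0,0.005],
    [0,0,0.008],
    [0,0,0.012],
    [0,0,0.012],
    [0,0,0.012],
  ],
  twist=[
    [0,0,0],
    [0,0,0],
    [0,0,0],
    [0,0,0],
    [0,0,0],
  ],
)

```text
t: 21.23
tool_pos: [0.6109, 0.0277, 0.0573]
eef_rot: [[-0.011, 1.0, 0.0], [1.0, 0.011, -0.0], [-0.0, 0.0, -1.0]]
wrist_force: [-0.9, -0.2, -0.9]
opening: 0.0543
grip_force: 63.8
```

>>> move_arm(
  grip=[1,1,1,1,1],
  delta_pos=[
    [0,0,0.004],
    [0,0,0.008],
    [0,0,0.008],
    [0,0,0.008],
    [0,0,0.008],
  ],
  twist=[
    [0,0,0],
    [0,0,0],
    [0,0,0],
    [0,0,0],
    [0,0,0],
  ],
)

```text
t: 21.65
tool_pos: [0.6109, 0.0277, 0.0572]
eef_rot: [[-0.011, 1.0, 0.001], [1.0, 0.011, -0.0], [-0.0, 0.001, -1.0]]
wrist_force: [-2.2, -0.5, 5.2]
opening: 0.0541
grip_force: 64.5
```

>>> move_arm(
  grip=[0.9,0.5,0,-0.5,-1],
  delta_pos=[
    [0,0,-0.008],
    [0,0,-0.008],
    [0,0,-0.008],
    [0,0,-0.008],
    [0,0,-0.008],
  ],
  twist=[
    [0,0,0],
    [0,0,0],
    [0,0,0],
    [0,0,0],
    [0,0,0],
  ],
)

```text
t: 22.07
tool_pos: [0.6111, 0.0279, 0.0567]
eef_rot: [[-0.011, 1.0, 0.0], [1.0, 0.011, 0.0], [0.0, 0.0, -1.0]]
wrist_force: [-1.0, 0.1, -0.6]
opening: 0.0743
grip_force: 0.0
```

>>> move_arm(
  grip=[-1,-1,-1,-1,-1],
  delta_pos=[
    [0,0,0],
    [0,0,0],
    [0,0,-0.1],
    [0,0,-0.3],
    [0,0,-0.5],
  ],
  twist=[
    [0,0,0],
    [0,0,0],
    [0,0,0],
    [0,0,0],
    [0,0,0],
  ],
)

```text
t: 22.48
tool_pos: [0.6097, 0.0279, 0.117]
eef_rot: [[-0.011, 1.0, -0.003], [1.0, 0.011, 0.0], [0.0, -0.003, -1.0]]
wrist_force: [0.4, -0.2, 0.2]
opening: 0.0853
grip_force: 0.0
```

>>> move_arm(
  grip=[-1,-1,-1,-1,-1],
  delta_pos=[
    [0,0,-0.2],
    [0,0,-0.4],
    [0,0,-0.6],
    [0,0,-0.75],
    [0,0,-0.9],
  ],
  twist=[
    [0,0,0],
    [0,0,0],
    [0,0,0],
    [0,0,0],
    [0,0,0],
  ],
)

```text
t: 22.9
tool_pos: [0.6113, 0.0278, 0.228]
eef_rot: [[-0.011, 1.0, 0.003], [1.0, 0.011, -0.0], [-0.0, 0.003, -1.0]]
wrist_force: [0.5, 0.2, -0.3]
opening: 0.0851
grip_force: 0.0
```

>>> move_arm(
  grip=[-1,-1,-1,-1,-1],
  delta_pos=[
    [-0.15,-0.06,0],
    [-0.35,-0.15,0],
    [-0.55,-0.25,0],
    [-0.78,-0.35,0],
    [-1,-0.46,0],
  ],
  twist=[
    [0,0,0],
    [0,0,0],
    [0,0,0],
    [0,0,0],
    [0,0,0],
  ],
)

```text
t: 23.32
tool_pos: [0.5567, -0.0938, 0.2263]
eef_rot: [[-0.012, 1.0, 0.002], [1.0, 0.012, -0.001], [-0.001, 0.002, -1.0]]
wrist_force: [0.2, 0.3, 1.7]
opening: 0.0854
grip_force: 0.0
```

>>> move_arm(
  grip=[-1,-1,-1,-1,-1],
  delta_pos=[
    [-0.2,-0.1,0],
    [-0.4,-0.19,0],
    [-0.6,-0.28,0],
    [-0.8,-0.37,0],
    [-1,-0.46,0],
  ],
  twist=[
    [0,0,0],
    [0,0,0],
    [0,0,0],
    [0,0,0],
    [0,0,0],
  ],
)

```text
t: 23.73
tool_pos: [0.5026, -0.2146, 0.2264]
eef_rot: [[-0.011, 1.0, 0.001], [1.0, 0.011, -0.001], [-0.001, 0.001, -1.0]]
wrist_force: [0.1, -0.4, -0.4]
opening: 0.0856
grip_force: 0.0
```

>>> move_arm(
  grip=[-1,-1,-1,-1,-1],
  delta_pos=[
    [-0.2,-0.1,0],
    [-0.45,-0.2,0],
    [-0.7,-0.32,0],
    [-0.9,-0.41,0],
    [-1,-0.46,0],
  ],
  twist=[
    [0,0,0],
    [0,0,0],
    [0,0,0],
    [0,0,0],
    [0,0,0],
  ],
)

```text
t: 24.15
tool_pos: [0.4479, -0.3369, 0.226]
eef_rot: [[-0.008, 1.0, 0.0], [1.0, 0.008, -0.002], [-0.002, 0.0, -1.0]]
wrist_force: [0.2, -0.3, 0.7]
opening: 0.0854
grip_force: 0.0
```

>>> move_arm(
  grip=[-1,-1,-1,-1,-1],
  delta_pos=[
    [0,0,0],
    [0,0,0],
    [0,0,0],
    [0,0,0],
    [0,0,0],
  ],
  twist=[
    [0,0,0],
    [0,0,0],
    [0,0,0],
    [0,0,0],
    [0,0,0],
  ],
)

```text
t: 24.57
tool_pos: [0.4499, -0.3328, 0.2253]
eef_rot: [[-0.013, 1.0, 0.0], [1.0, 0.013, 0.0], [0.0, 0.0, -1.0]]
wrist_force: [-0.8, 0.5, -0.4]
opening: 0.0852
grip_force: 0.0
```

```bash
python3 - <<'E'
from h import *
im,p,R=wshot(6);print(p,np.degrees(np.arctan2(R[1,1],R[0,1])))
c=blob(im,(0,120,60),(14,255,255),(200,100,320,280),5);print(cv2.boundingRect(c),wcirc(c,.058,p,R))
E
```

```text
[ 0.4498744  -0.33278511  0.22533865] 0.7404140972911947
(232, 148, 52, 54) (array([ 448.7, -336.5]), array([56.7, 61. ]))
```

View pics/w6.png

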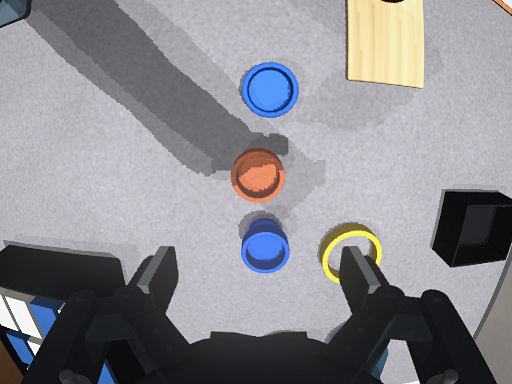

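The terracotta bowl's rim is centred at (258,175), between the blue ones at (269,89) and (265,250).

>>> move_arm(
  grip=[-1,-1,-1,-1,-1],
  delta_pos=[
    [-0.015,-0.005,0.1],
    [-0.027,-0.01,0.25],
    [-0.027,-0.01,0.4],
    [-0.027,-0.01,0.57],
    [-0.027,-0.01,0.73],
  ],
  twist=[
    [0,0,0],
    [0,0,0],
    [0,0,0],
    [0,0,0],
    [0,0,0],
  ],
)

```text
t: 25.03
tool_pos: [0.4485, -0.3365, 0.1368]
eef_rot: [[-0.012, 1.0, 0.0], [1.0, 0.012, -0.0], [-0.0, 0.0, -1.0]]
wrist_force: [-0.4, 0.1, -1.2]
opening: 0.0853
grip_force: 0.0
```

>>> move_arm(
  grip=[-1,-1,-1,-1,-1],
  delta_pos=[
    [0,0,0.16],
    [0,0,0.32],
    [0,0,0.5],
    [0,0,0.65],
    [0,0,0.73],
  ],
  twist=[
    [0,0,0],
    [0,0,0],
    [0,0,0],
    [0,0,0],
    [0,0,0],
  ],
)

```text
t: 25.45
tool_pos: [0.4471, -0.3353, 0.0471]
eef_rot: [[-0.012, 1.0, -0.003], [1.0, 0.012, 0.003], [0.003, -0.003, -1.0]]
wrist_force: [0.3, 0.8, -0.9]
opening: 0.0854
grip_force: 0.0
```

>>> move_arm(
  grip=[-0.8,-0.6,-0.4,-0.2,0],
  delta_pos=[
    [0,0,0],
    [0,0,0],
    [0,0,0],
    [0,0,0],
    [0,0,0],
  ],
  twist=[
    [0,0,0],
    [0,0,0],
    [0,0,0],
    [0,0,0],
    [0,0,0],
  ],
)

```text
t: 25.87
tool_pos: [0.449, -0.3381, 0.0516]
eef_rot: [[-0.011, 1.0, 0.002], [1.0, 0.011, -0.002], [-0.002, 0.002, -1.0]]
wrist_force: [-0.3, 1.1, -1.1]
opening: 0.0429
grip_force: 0.0
```

>>> move_arm(
  grip=[0.5,1,1,1,1],
  delta_pos=[
    [0,0,0],
    [0,0,0],
    [0,0,0],
    [0,0,0],
    [0,0,0],
  ],
  twist=[
    [0,0,0],
    [0,0,0],
    [0,0,0],
    [0,0,0],
    [0,0,0],
  ],
)

```text
t: 26.28
tool_pos: [0.4441, -0.3422, 0.0613]
eef_rot: [[-0.008, 1.0, -0.007], [1.0, 0.008, -0.013], [-0.013, -0.007, -1.0]]
wrist_force: [-20.2, 3.3, 42.9]
opening: 0.0003
grip_force: 18.1
```

The grasp went wrong: the fingers closed fully with force on the wrist. I'll look before moving.

```bash
python3 - <<'E'
from h import *
im,p,R=wshot(7);sc=grab_frame("scene");tp=grab_frame("top")
a=cv2.resize(sc[110:206,150:278,::-1],(512,384),interpolation=cv2.INTER_CUBIC)
cv2.imwrite("pics/m7.png",cv2.resize(np.hstack([im[:,:,::-1],a]),(800,300)))
E
```

```text
(no output)
```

View pics/m7.png

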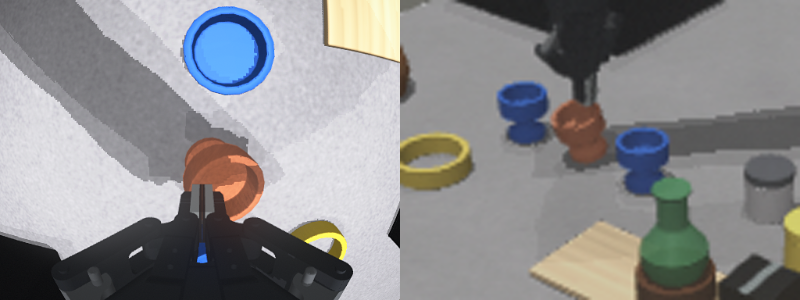

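The bowl is tilted, with the closed fingers in or against its cup at about (205,190). I'll lift straight up with the fingers closed so it can settle upright.

>>> move_arm(
  grip=[1,1,1,1,1],
  delta_pos=[
    [0,0,-0.04],
    [0,0,-0.08],
    [0,0,-0.13],
    [0,0,-0.19],
    [0,0,-0.25],
  ],
  twist=[
    [0,0,0],
    [0,0,0],
    [0,0,0],
    [0,0,0],
    [0,0,0],
  ],
)

```text
t: 26.85
tool_pos: [0.4478, -0.3369, 0.0798]
eef_rot: [[-0.011, 1.0, -0.001], [1.0, 0.011, 0.001], [0.001, -0.001, -1.0]]
wrist_force: [0.0, -0.6, -0.5]
opening: -0.0002
grip_force: 0.0
```

>>> move_arm(
  grip=[1,1,1,1,1],
  delta_pos=[
    [0,0,-0.15],
    [0,0,-0.35],
    [0,0,-0.6],
    [0,0,-0.8],
    [0,0,-1],
  ],
  twist=[
    [0,0,0],
    [0,0,0],
    [0,0,0],
    [0,0,0],
    [0,0,0],
  ],
)

```text
t: 27.27
tool_pos: [0.4481, -0.3369, 0.2009]
eef_rot: [[-0.011, 1.0, -0.0], [1.0, 0.011, 0.001], [0.001, -0.0, -1.0]]
wrist_force: [0.6, -0.8, -0.4]
opening: -0.0002
grip_force: 0.0
```

>>> move_arm(
  grip=[0,-1,-1,-1,-1],
  delta_pos=[
    [0,0,0],
    [0,0,0],
    [0,0,0],
    [0,0,0],
    [0,0,0],
  ],
  twist=[
    [0,0,0],
    [0,0,0],
    [0,0,0],
    [0,0,0],
    [0,0,0],
  ],
)

```text
t: 27.68
tool_pos: [0.4473, -0.3365, 0.1978]
eef_rot: [[-0.011, 1.0, -0.003], [1.0, 0.011, 0.003], [0.003, -0.003, -1.0]]
wrist_force: [-0.1, 1.2, -0.2]
opening: 0.0609
grip_force: 0.0
```

```bash
python3 - <<'E'
from h import *
im,p,R=wshot(8);sc=grab_frame("scene");print(p,np.degrees(np.arctan2(R[1,1],R[0,1])))
a=cv2.resize(sc[110:206,150:278,::-1],(512,384),interpolation=cv2.INTER_CUBIC)
cv2.imwrite("pics/m8.png",cv2.resize(np.hstack([im[:,:,::-1],a]),(800,300)))
c=blob(im,(0,120,60),(14,255,255),(150,60,380,280),5);print(cv2.boundingRect(c),wcirc(c,.058,p,R),wcirc(c,.046,p,R))
E
```

```text
[ 0.44729023 -0.33648243  0.19777632] 0.6257563852039728
(232, 149, 57, 59) (array([ 448.5, -336.5]), array([56.9, 60.8])) (array([ 448.6, -339.9]), array([59.2, 63.3]))
```

View pics/m8.png

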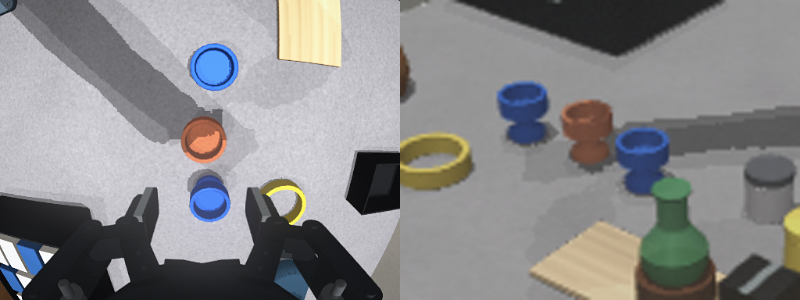

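The bowl is upright again and hasn't moved, centred at about (204,140) in the left panel, and its neighbours are untouched. I'll descend again and close in stages while watching.

>>> move_arm(
  grip=[-1,-1,-1,-1,-1],
  delta_pos=[
    [0,0.005,0.1],
    [0,0.005,0.23],
    [0,0.005,0.36],
    [0,0.005,0.5],
    [0,0.005,0.63],
  ],
  twist=[
    [0,0,0],
    [0,0,0],
    [0,0,0],
    [0,0,0],
    [0,0,0],
  ],
)

```text
t: 28.2
tool_pos: [0.4481, -0.3367, 0.1221]
eef_rot: [[-0.011, 1.0, -0.001], [1.0, 0.011, 0.001], [0.001, -0.001, -1.0]]
wrist_force: [-0.2, 0.3, -0.5]
opening: 0.0853
grip_force: 0.0
```

>>> move_arm(
  grip=[-1,-1,-1,-1,-1],
  delta_pos=[
    [0,0,0.15],
    [0,0,0.3],
    [0,0,0.45],
    [0,0,0.57],
    [0,0,0.63],
  ],
  twist=[
    [0,0,0],
    [0,0,0],
    [0,0,0],
    [0,0,0],
    [0,0,0],
  ],
)

```text
t: 28.62
tool_pos: [0.4468, -0.3355, 0.0448]
eef_rot: [[-0.011, 1.0, -0.004], [1.0, 0.011, 0.004], [0.004, -0.004, -1.0]]
wrist_force: [-0.6, 0.3, -0.7]
opening: 0.0853
grip_force: 0.0
```

>>> move_arm(
  grip=[-0.9,-0.8,-0.7,-0.6,-0.6],
  delta_pos=[
    [0,0,0],
    [0,0,0],
    [0,0,0],
    [0,0,0],
    [0,0,0],
  ],
  twist=[
    [0,0,0],
    [0,0,0],
    [0,0,0],
    [0,0,0],
    [0,0,0],
  ],
)

```text
t: 29.03
tool_pos: [0.4494, -0.338, 0.0501]
eef_rot: [[-0.011, 1.0, 0.002], [1.0, 0.011, -0.002], [-0.002, 0.002, -1.0]]
wrist_force: [0.8, 0.3, 0.9]
opening: 0.0684
grip_force: 0.0
```

>>> move_arm(
  grip=[-0.55,-0.5,-0.45,-0.4,-0.4],
  delta_pos=[
    [0,0,0],
    [0,0,0],
    [0,0,0],
    [0,0,0],
    [0,0,0],
  ],
  twist=[
    [0,0,0],
    [0,0,0],
    [0,0,0],
    [0,0,0],
    [0,0,0],
  ],
)

```text
t: 29.45
tool_pos: [0.4486, -0.3373, 0.0487]
eef_rot: [[-0.011, 1.0, 0.0], [1.0, 0.011, -0.0], [-0.0, 0.0, -1.0]]
wrist_force: [-0.4, 0.2, -0.4]
opening: 0.0597
grip_force: 0.0
```

```bash
python3 - <<'E'
from h import *
im,p,R=wshot(9);sc=grab_frame("scene");print(p)
a=cv2.resize(sc[110:206,150:278,::-1],(512,384),interpolation=cv2.INTER_CUBIC)
cv2.imwrite("pics/m9.png",cv2.resize(np.hstack([im[:,:,::-1],a]),(800,300)))
E
```

```text
[ 0.44863679 -0.33725037  0.04873695]
```

View pics/m9.png

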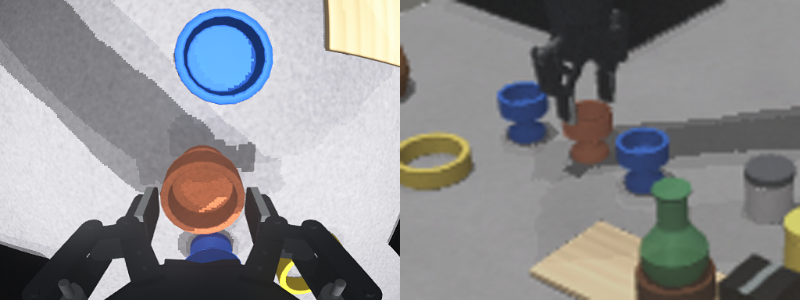

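The fingers straddle the bowl, with the rim centred near (203,192). I'll check the offset along y.

```bash
python3 - <<'E'
from h import *
for n in (6,8,9):
    w=np.load(f"w{n}.npz");im,p,R=w["im"],w["p"],w["R"]
    c=blob(im,(0,120,60),(14,255,255),(150,60,380,330),5)
    x,y,ww,h=cv2.boundingRect(c);u=x+ww/2-.5
    print(n,(x,y,ww,h),"z.058",wcirc(c,.058,p,R),"bottom row",np.round(wray((u,y+h-.5),.058,p,R)*1000,1),"left/right",np.round(wray((x-.5,y+h*.6),.058,p,R)*1000,1),np.round(wray((x+ww-.5,y+h*.6),.058,p,R)*1000,1),"tcp",p)
w=np.load("w9.npz")
c=calibration("wrist");M=np.linalg.inv(c["mount"])
for z in(0,.003,.022):
    q=M[:3]@np.array([0,0,z,1]);th=np.arctan2(np.hypot(q[0],q[1]),q[2]);d=q[:2]/np.hypot(*q[:2])*th*297.3;print("axis pt ahead",z,d+[258.2,191.9])
E
```

```text
6 (232, 148, 52, 54) z.058 (array([ 448.7, -336.5]), array([56.7, 61. ])) bottom row [ 449.1 -366.9] left/right [ 420.  -342.4] [ 477.6 -341.7] tcp [ 0.4498744  -0.33278511  0.22533865]
8 (232, 149, 57, 59) z.058 (array([ 448.5, -336.5]), array([56.9, 60.8])) bottom row [ 448.7 -366.7] left/right [ 419.4 -342. ] [ 477.3 -341.3] tcp [ 0.44729023 -0.33648243  0.19777632]
9 (205, 187, 108, 113) z.058 (array([ 448.6, -334.5]), array([56.7, 67.9])) bottom row [ 448.7 -368.3] left/right [ 419. -338.] [ 477.8 -337.4] tcp [ 0.44863679 -0.33725037  0.04873695]
axis pt ahead 0 [258.85820277 246.60715684]
axis pt ahead 0.003 [258.8482881  244.10550495]
axis pt ahead 0.022 [258.79158748 229.8985958 ]
```

>>> move_arm(
  grip=[-0.38,-0.36,-0.34,-0.32,-0.3],
  delta_pos=[
    [0,0,0],
    [0,0,0],
    [0,0,0],
    [0,0,0],
    [0,0,0],
  ],
  twist=[
    [0,0,0],
    [0,0,0],
    [0,0,0],
    [0,0,0],
    [0,0,0],
  ],
)

```text
t: 29.97
tool_pos: [0.4488, -0.3374, 0.049]
eef_rot: [[-0.011, 1.0, 0.0], [1.0, 0.011, -0.0], [-0.0, 0.0, -1.0]]
wrist_force: [0.2, 1.2, 0.9]
opening: 0.0554
grip_force: 0.5
```

```bash
python3 - <<'E'
from h import *
im,p,R=wshot(10);sc=grab_frame("scene");print(get_obs()["opening"],get_obs()["grip_force"],p)
c=blob(im,(0,120,60),(14,255,255),(150,60,380,330),5);print(cv2.boundingRect(c))
a=cv2.resize(sc[125:173,175:239,::-1],(512,384),interpolation=cv2.INTER_CUBIC)
cv2.imwrite("pics/m10.png",cv2.resize(np.hstack([cv2.resize(im[150:342,130:386,::-1],(512,384)),a]),(800,300)))
E
```

```text
0.05541383986528964 0.5879542835828033 [ 0.44879985 -0.33738464  0.04900276]
(207, 187, 104, 112)
```

View pics/m10.png

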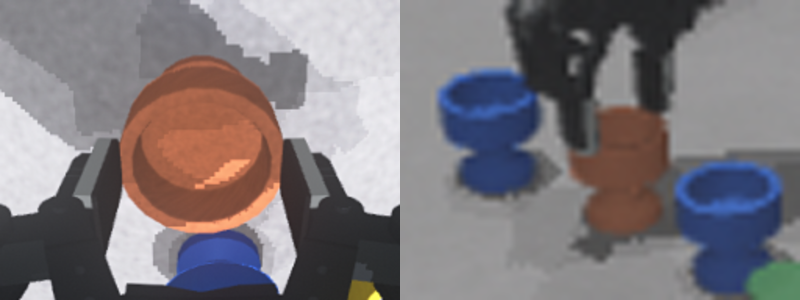

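The pads are touching the cup sides at about (120,170) and (282,170). The scene panel shows the bowl still upright. I'll keep closing gently.

>>> move_arm(
  grip=[-0.28,-0.26,-0.24,-0.22,-0.2],
  delta_pos=[
    [0,0,0],
    [0,0,0],
    [0,0,0],
    [0,0,0],
    [0,0,0],
  ],
  twist=[
    [0,0,0],
    [0,0,0],
    [0,0,0],
    [0,0,0],
    [0,0,0],
  ],
)

```text
t: 30.48
tool_pos: [0.4488, -0.3376, 0.0498]
eef_rot: [[-0.011, 1.0, 0.0], [1.0, 0.011, -0.001], [-0.001, 0.0, -1.0]]
wrist_force: [-1.6, 0.5, 5.5]
opening: 0.051
grip_force: 2.9
```

```bash
python3 - <<'E'
from h import *
im,p,R=wshot(11);sc=grab_frame("scene");np.save("sc11.npy",sc)
c=blob(im,(0,120,60),(14,255,255),(150,60,380,330),5);print("wrist now",cv2.boundingRect(c))
s0=np.load("scene0.npy")
for s in(s0,sc):
    c=blob(s,(0,90,40),(14,255,255),(196,138,224,166));m=cv2.moments(c);print(cv2.boundingRect(c),m["m10"]/m["m00"],m["m01"]/m["m00"])
# along row profile across pads in the wrist image: value/hue at several rows
for n in (9,10,11):
    i=np.load(f"w{n}.npz")["im"];h=cv2.cvtColor(i,cv2.COLOR_RGB2HSV)
    for v in(240,250,258,266,275):
        o=np.where((h[v,150:370,0]<15)&(h[v,150:370,1]>110)&(h[v,150:370,2]>50))[0];print(n,v,(o.min()+150,o.max()+150) if len(o) else None,end=" ")
    print()
E
```

```text
wrist now (208, 186, 102, 112)
(202, 142, 16, 20) 209.77572964669736 150.89938556067588
(203, 142, 15, 20) 210.64931506849314 151.75342465753425
9 240 (np.int64(207), np.int64(310)) 9 250 (np.int64(205), np.int64(312)) 9 258 (np.int64(206), np.int64(311)) 9 266 (np.int64(209), np.int64(310)) 9 275 (np.int64(213), np.int64(305)) 
10 240 (np.int64(207), np.int64(310)) 10 250 (np.int64(207), np.int64(310)) 10 258 (np.int64(208), np.int64(309)) 10 266 (np.int64(208), np.int64(308)) 10 275 (np.int64(213), np.int64(305)) 
11 240 (np.int64(210), np.int64(306)) 11 250 (np.int64(211), np.int64(305)) 11 258 (np.int64(212), np.int64(305)) 11 266 (np.int64(212), np.int64(305)) 11 275 (np.int64(214), np.int64(304))
```

The pads overlap the rim in the image, so the tips are resting on top of it. With the fingers this far open, the tips sit higher than I assumed. I'll open, go about 21 mm lower, and grip again.

>>> move_arm(
  grip=[-0.5,-0.8,-1,-1,-1],
  delta_pos=[
    [0,0,-0.02],
    [0,0,-0.02],
    [0,0,-0.02],
    [0,0,-0.02],
    [0,0,-0.02],
  ],
  twist=[
    [0,0,0],
    [0,0,0],
    [0,0,0],
    [0,0,0],
    [0,0,0],
  ],
)

```text
t: 31.0
tool_pos: [0.4484, -0.337, 0.0506]
eef_rot: [[-0.011, 1.0, -0.001], [1.0, 0.011, 0.001], [0.001, -0.001, -1.0]]
wrist_force: [0.4, -0.5, 0.2]
opening: 0.0855
grip_force: 0.0
```

>>> move_arm(
  grip=[-1,-1,-1,-1,-1],
  delta_pos=[
    [0,0,0.04],
    [0,0,0.08],
    [0,0,0.12],
    [0,0,0.16],
    [0,0,0.19],
  ],
  twist=[
    [0,0,0],
    [0,0,0],
    [0,0,0],
    [0,0,0],
    [0,0,0],
  ],
)

```text
t: 31.42
tool_pos: [0.4482, -0.3368, 0.0271]
eef_rot: [[-0.011, 1.0, -0.001], [1.0, 0.011, 0.001], [0.001, -0.001, -1.0]]
wrist_force: [-0.6, 0.8, -0.3]
opening: 0.0852
grip_force: 0.0
```

>>> move_arm(
  grip=[-0.9,-0.8,-0.7,-0.6,-0.5],
  delta_pos=[
    [0,0,0],
    [0,0,0],
    [0,0,0],
    [0,0,0],
    [0,0,0],
  ],
  twist=[
    [0,0,0],
    [0,0,0],
    [0,0,0],
    [0,0,0],
    [0,0,0],
  ],
)

```text
t: 31.83
tool_pos: [0.4489, -0.3375, 0.0287]
eef_rot: [[-0.011, 1.0, 0.001], [1.0, 0.011, -0.001], [-0.001, 0.001, -1.0]]
wrist_force: [0.1, 0.8, -0.1]
opening: 0.064
grip_force: 0.0
```

>>> move_arm(
  grip=[-0.46,-0.42,-0.38,-0.34,-0.3],
  delta_pos=[
    [0,0,0],
    [0,0,0],
    [0,0,0],
    [0,0,0],
    [0,0,0],
  ],
  twist=[
    [0,0,0],
    [0,0,0],
    [0,0,0],
    [0,0,0],
    [0,0,0],
  ],
)

```text
t: 32.25
tool_pos: [0.4491, -0.3376, 0.0294]
eef_rot: [[-0.011, 1.0, 0.001], [1.0, 0.011, -0.001], [-0.001, 0.001, -1.0]]
wrist_force: [-0.3, 0.7, 5.2]
opening: 0.0586
grip_force: 62.9
```

Gripped properly: 58.6 mm opening, 63 N. Next I'll lift and stop short of the carton to measure it.

>>> move_arm(
  grip=[0,0.5,1,1,1],
  delta_pos=[
    [0,0,0],
    [0,0,-0.05],
    [0,0,-0.2],
    [0,0,-0.4],
    [0,0,-0.6],
  ],
  twist=[
    [0,0,0],
    [0,0,0],
    [0,0,0],
    [0,0,0],
    [0,0,0],
  ],
)

```text
t: 32.67
tool_pos: [0.4474, -0.3361, 0.0992]
eef_rot: [[-0.011, 1.0, -0.003], [1.0, 0.011, 0.003], [0.003, -0.003, -1.0]]
wrist_force: [0.3, -1.2, -0.3]
opening: 0.0582
grip_force: 64.4
```

>>> move_arm(
  grip=[1,1,1,1,1],
  delta_pos=[
    [0,0,-0.2],
    [0,0,-0.4],
    [0,0,-0.6],
    [0,0,-0.8],
    [0,0,-1],
  ],
  twist=[
    [0,0,0],
    [0,0,0],
    [0,0,0],
    [0,0,0],
    [0,0,0],
  ],
)

```text
t: 33.08
tool_pos: [0.4481, -0.3369, 0.2206]
eef_rot: [[-0.011, 1.0, -0.001], [1.0, 0.011, 0.001], [0.001, -0.001, -1.0]]
wrist_force: [1.0, -1.2, -1.7]
opening: 0.0579
grip_force: 64.4
```

>>> move_arm(
  grip=[1,1,1,1,1],
  delta_pos=[
    [0.1,0.06,0],
    [0.24,0.16,0],
    [0.39,0.26,0],
    [0.54,0.36,0],
    [0.69,0.46,0],
  ],
  twist=[
    [0,0,0],
    [0,0,0],
    [0,0,0],
    [0,0,0],
    [0,0,0],
  ],
)

```text
t: 33.5
tool_pos: [0.503, -0.2523, 0.2187]
eef_rot: [[-0.011, 1.0, -0.002], [1.0, 0.011, 0.002], [0.002, -0.002, -1.0]]
wrist_force: [-0.4, -0.1, -0.6]
opening: 0.0583
grip_force: 64.4
```

>>> move_arm(
  grip=[1,1,1,1,1],
  delta_pos=[
    [0.14,0.09,0],
    [0.28,0.18,0],
    [0.42,0.28,0],
    [0.56,0.37,0],
    [0.69,0.46,0],
  ],
  twist=[
    [0,0,0],
    [0,0,0],
    [0,0,0],
    [0,0,0],
    [0,0,0],
  ],
)

```text
t: 33.92
tool_pos: [0.5572, -0.1685, 0.2186]
eef_rot: [[-0.011, 1.0, -0.002], [1.0, 0.011, 0.001], [0.001, -0.002, -1.0]]
wrist_force: [-0.2, 0.1, -1.2]
opening: 0.0582
grip_force: 64.4
```

>>> move_arm(
  grip=[1,1,1,1,1],
  delta_pos=[
    [0.14,0.09,0],
    [0.3,0.2,0],
    [0.46,0.3,0],
    [0.6,0.4,0],
    [0.69,0.46,0],
  ],
  twist=[
    [0,0,0],
    [0,0,0],
    [0,0,0],
    [0,0,0],
    [0,0,0],
  ],
)

```text
t: 34.33
tool_pos: [0.6118, -0.0844, 0.2184]
eef_rot: [[-0.013, 1.0, -0.002], [1.0, 0.013, 0.002], [0.002, -0.002, -1.0]]
wrist_force: [-0.5, 0.3, -1.8]
opening: 0.0582
grip_force: 64.4
```

>>> move_arm(
  grip=[1,1,1,1,1],
  delta_pos=[
    [0,0,0],
    [0,0,0],
    [0,0,0],
    [0,0,0],
    [0,0,0],
  ],
  twist=[
    [0,0,0],
    [0,0,0],
    [0,0,0],
    [0,0,0],
    [0,0,0],
  ],
)

```text
t: 34.75
tool_pos: [0.6111, -0.088, 0.2204]
eef_rot: [[-0.009, 1.0, -0.0], [1.0, 0.009, -0.0], [-0.0, -0.0, -1.0]]
wrist_force: [-0.8, 0.1, -1.4]
opening: 0.0583
grip_force: 64.4
```

```bash
python3 - <<'E'
from h import *
im,p,R=wshot(12);print(p)
hs=cv2.cvtColor(im,cv2.COLOR_RGB2HSV)
c=calibration("wrist");M=np.linalg.inv(c["mount"])
def proj(X):
    q=M@np.r_[R.T@(np.array(X)-p),1];r=np.hypot(q[0],q[1]);return q[:2]/r*np.arctan2(r,q[2])*297.3+[258.2,191.9]
for X in((.583,-.002,.074),(.639,-.002,.074),(.639,.054,.074),(.583,.054,.074)):print(np.round(proj(X),1))
b=proj((.611,.026,.074));x,y=int(b[0]),int(b[1]);print(x,y,hs[y,x-45:x+46:3,2],hs[max(y-60,0):y+60:3,x+8,2])
E
```

```text
[ 0.61107967 -0.08803663  0.22036349]
[230.6  92.6]
[288.   93.1]
[288.8  37.6]
[231.  37.]
259 64 [236 235 235 235 235 166 158 156 155 156 159 159 158 159 160 160 159 160
 160 160 160 160 159 159 159 230 234 234 234 230 238] [205 173  61  54 228 231 231 232 232 232 236  47  49  51  52  51  52  53
 144 160 160 167  54  59  59  59  60  60  60  15 238 236 236 237 237 237
 237 236 237  49]
```

The carton top lies within about 1 mm of where it was predicted, so I'll continue.

>>> move_arm(
  grip=[1,1,1,1,1],
  delta_pos=[
    [0.15,0.002,0],
    [0.35,0.004,0],
    [0.6,0.006,0],
    [0.83,0.008,0],
    [0.95,0.01,0],
  ],
  twist=[
    [0,0,0],
    [0,0,0],
    [0,0,0],
    [0,0,0],
    [0,0,0],
  ],
)

```text
t: 35.22
tool_pos: [0.6111, 0.0292, 0.2207]
eef_rot: [[-0.012, 1.0, 0.0], [1.0, 0.012, 0.001], [0.001, 0.0, -1.0]]
wrist_force: [0.1, -0.2, -1.3]
opening: 0.0586
grip_force: 64.4
```

>>> move_arm(
  grip=[1,1,1,1,1],
  delta_pos=[
    [0,0,0.12],
    [0,0,0.3],
    [0,0,0.5],
    [0,0,0.68],
    [0,0,0.8],
  ],
  twist=[
    [0,0,0],
    [0,0,0],
    [0,0,0],
    [0,0,0],
    [0,0,0],
  ],
)

```text
t: 35.63
tool_pos: [0.6102, 0.0262, 0.1217]
eef_rot: [[-0.01, 1.0, -0.003], [1.0, 0.01, -0.0], [-0.0, -0.003, -1.0]]
wrist_force: [0.1, -0.8, -1.6]
opening: 0.0583
grip_force: 64.5
```

>>> move_arm(
  grip=[1,1,1,1,1],
  delta_pos=[
    [0,0,0],
    [0,0,0],
    [0,0,0],
    [0,0,0],
    [0,0,0],
  ],
  twist=[
    [0,0,0],
    [0,0,0],
    [0,0,0],
    [0,0,0],
    [0,0,0],
  ],
)

```text
t: 36.05
tool_pos: [0.6127, 0.0267, 0.1264]
eef_rot: [[-0.011, 1.0, 0.004], [1.0, 0.011, -0.0], [-0.0, 0.004, -1.0]]
wrist_force: [0.5, -0.8, -1.4]
opening: 0.0582
grip_force: 64.5
```

>>> move_arm(
  grip=[1,1,1,1,1],
  delta_pos=[
    [0,0,0],
    [0,0,0],
    [0,0,0],
    [0,0,0],
    [0,0,0],
  ],
  twist=[
    [0,0,0],
    [0,0,0],
    [0,0,0],
    [0,0,0],
    [0,0,0],
  ],
)

```text
t: 36.47
tool_pos: [0.6115, 0.027, 0.1243]
eef_rot: [[-0.011, 1.0, 0.0], [1.0, 0.011, 0.0], [0.0, 0.0, -1.0]]
wrist_force: [0.5, 0.2, -0.7]
opening: 0.0587
grip_force: 64.5
```

>>> move_arm(
  grip=[1,1,1,1,1],
  delta_pos=[
    [-0.004,-0.002,0.02],
    [-0.008,-0.004,0.05],
    [-0.008,-0.004,0.09],
    [-0.008,-0.004,0.12],
    [-0.008,-0.004,0.14],
  ],
  twist=[
    [0,0,0],
    [0,0,0],
    [0,0,0],
    [0,0,0],
    [0,0,0],
  ],
)

```text
t: 36.88
tool_pos: [0.6104, 0.026, 0.1063]
eef_rot: [[-0.011, 1.0, -0.002], [1.0, 0.011, 0.0], [0.0, -0.002, -1.0]]
wrist_force: [0.5, 0.9, -1.1]
opening: 0.0587
grip_force: 64.5
```

>>> move_arm(
  grip=[1,1,1,1,1],
  delta_pos=[
    [0,0,0],
    [0,0,0.004],
    [0,0,0.008],
    [0,0,0.012],
    [0,0,0.016],
  ],
  twist=[
    [0,0,0],
    [0,0,0],
    [0,0,0],
    [0,0,0],
    [0,0,0],
  ],
)

```text
t: 37.3
tool_pos: [0.6112, 0.026, 0.1059]
eef_rot: [[-0.011, 1.0, 0.001], [1.0, 0.011, -0.0], [-0.0, 0.001, -1.0]]
wrist_force: [-0.1, -0.2, -0.9]
opening: 0.0584
grip_force: 64.5
```

>>> move_arm(
  grip=[1,1,1,1,1],
  delta_pos=[
    [0,0,0.004],
    [0,0,0.008],
    [0,0,0.008],
    [0,0,0.008],
    [0,0,0.008],
  ],
  twist=[
    [0,0,0],
    [0,0,0],
    [0,0,0],
    [0,0,0],
    [0,0,0],
  ],
)

```text
t: 37.72
tool_pos: [0.611, 0.026, 0.1047]
eef_rot: [[-0.011, 1.0, 0.0], [1.0, 0.011, -0.0], [-0.0, 0.0, -1.0]]
wrist_force: [-1.4, 0.2, -1.4]
opening: 0.0581
grip_force: 64.5
```

>>> move_arm(
  grip=[1,1,1,1,1],
  delta_pos=[
    [0,0,0.004],
    [0,0,0.008],
    [0,0,0.008],
    [0,0,0.008],
    [0,0,0.008],
  ],
  twist=[
    [0,0,0],
    [0,0,0],
    [0,0,0],
    [0,0,0],
    [0,0,0],
  ],
)

```text
t: 38.13
tool_pos: [0.611, 0.026, 0.1037]
eef_rot: [[-0.011, 1.0, -0.0], [1.0, 0.011, 0.0], [0.0, -0.0, -1.0]]
wrist_force: [0.2, 0.9, -1.5]
opening: 0.0582
grip_force: 64.5
```

>>> move_arm(
  grip=[1,1,1,1,1],
  delta_pos=[
    [0,0,0.003],
    [0,0,0.006],
    [0,0,0.006],
    [0,0,0.006],
    [0,0,0.006],
  ],
  twist=[
    [0,0,0],
    [0,0,0],
    [0,0,0],
    [0,0,0],
    [0,0,0],
  ],
)

```text
t: 38.55
tool_pos: [0.6111, 0.026, 0.1034]
eef_rot: [[-0.011, 1.0, 0.0], [1.0, 0.011, -0.0], [-0.0, 0.0, -1.0]]
wrist_force: [-1.4, -0.8, 2.4]
opening: 0.0582
grip_force: 64.7
```

>>> move_arm(
  grip=[0.5,0,-0.3,-0.6,-1],
  delta_pos=[
    [0,0,-0.006],
    [0,0,-0.006],
    [0,0,-0.006],
    [0,0,-0.006],
    [0,0,-0.006],
  ],
  twist=[
    [0,0,0],
    [0,0,0],
    [0,0,0],
    [0,0,0],
    [0,0,0],
  ],
)

```text
t: 38.97
tool_pos: [0.6111, 0.026, 0.1036]
eef_rot: [[-0.011, 1.0, 0.0], [1.0, 0.011, -0.0], [-0.0, 0.0, -1.0]]
wrist_force: [1.1, -1.0, -0.5]
opening: 0.0781
grip_force: 0.0
```

>>> move_arm(
  grip=[-1,-1,-1,-1,-1],
  delta_pos=[
    [0,0,0],
    [0,0,0],
    [0,0,-0.1],
    [0,0,-0.25],
    [0,0,-0.4],
  ],
  twist=[
    [0,0,0],
    [0,0,0],
    [0,0,0],
    [0,0,0],
    [0,0,0],
  ],
)

```text
t: 39.38
tool_pos: [0.6104, 0.026, 0.1522]
eef_rot: [[-0.011, 1.0, -0.001], [1.0, 0.011, 0.0], [0.0, -0.001, -1.0]]
wrist_force: [0.5, 0.4, 0.4]
opening: 0.0855
grip_force: 0.0
```

>>> move_arm(
  grip=[-1,-1,-1,-1,-1],
  delta_pos=[
    [0,0,-0.15],
    [0,0,-0.3],
    [0,0,-0.45],
    [0,0,-0.55],
    [0,0,-0.6],
  ],
  twist=[
    [0,0,0],
    [0,0,0],
    [0,0,0],
    [0,0,0],
    [0,0,0],
  ],
)

```text
t: 39.8
tool_pos: [0.6121, 0.0259, 0.2275]
eef_rot: [[-0.011, 1.0, 0.005], [1.0, 0.011, -0.0], [-0.0, 0.005, -1.0]]
wrist_force: [-0.4, -0.7, 0.3]
opening: 0.0853
grip_force: 0.0
```

>>> move_arm(
  grip=[-1,-1,-1,-1,-1],
  delta_pos=[
    [-0.08,-0.12,0],
    [-0.19,-0.3,0],
    [-0.3,-0.47,0],
    [-0.4,-0.64,0],
    [-0.5,-0.8,0],
  ],
  twist=[
    [0,0,0],
    [0,0,0],
    [0,0,0],
    [0,0,0],
    [0,0,0],
  ],
)

```text
t: 40.22
tool_pos: [0.5144, -0.0355, 0.2237]
eef_rot: [[-0.011, 1.0, -0.0], [1.0, 0.011, -0.0], [-0.0, -0.0, -1.0]]
wrist_force: [0.7, -0.2, 0.5]
opening: 0.0852
grip_force: 0.0
```

>>> move_arm(
  grip=[-1,-1,-1,-1,-1],
  delta_pos=[
    [-0.1,-0.16,0],
    [-0.22,-0.35,0],
    [-0.34,-0.54,0],
    [-0.44,-0.7,0],
    [-0.5,-0.8,0],
  ],
  twist=[
    [0,0,0],
    [0,0,0],
    [0,0,0],
    [0,0,0],
    [0,0,0],
  ],
)

```text
t: 40.63
tool_pos: [0.4184, -0.0969, 0.224]
eef_rot: [[-0.01, 1.0, -0.0], [1.0, 0.01, -0.001], [-0.001, -0.0, -1.0]]
wrist_force: [-0.1, 0.2, -0.4]
opening: 0.0853
grip_force: 0.0
```

>>> move_arm(
  grip=[-1,-1,-1,-1,-1],
  delta_pos=[
    [0,0,0],
    [0,0,0],
    [0,0,0],
    [0,0,0],
    [0,0,0],
  ],
  twist=[
    [0,0,0],
    [0,0,0],
    [0,0,0],
    [0,0,0],
    [0,0,0],
  ],
)

```text
t: 41.05
tool_pos: [0.4208, -0.0957, 0.2235]
eef_rot: [[-0.012, 1.0, -0.0], [1.0, 0.012, 0.0], [0.0, -0.0, -1.0]]
wrist_force: [0.0, -0.4, -0.4]
opening: 0.0852
grip_force: 0.0
```

```bash
python3 - <<'E'
from h import *
im,p,R=wshot(13);print(p)
g=cv2.cvtColor(im,cv2.COLOR_RGB2GRAY);hs=cv2.cvtColor(im,cv2.COLOR_RGB2HSV)
print(g[172,200:320:4]);print(g[110:240:4,258]);print(hs[172,258],hs[140,258])
cir=cv2.HoughCircles(cv2.GaussianBlur(g,(3,3),0)[120:230,200:320],cv2.HOUGH_GRADIENT,1,15,param1=60,param2=10,minRadius=20,maxRadius=32)
if cir is not None:
    for a in cir[0][:4]:print(a+[200,120,0],wray((a[0]+200,a[1]+120),.058,p,R))
E
```

```text
[ 0.42084682 -0.0956516   0.22351873]
[166 165 168 162 142 105 107 163 168 100  75  74  76  72  77  77  74 103
 114 118 115 115 166 173 170 180 168 165 169 164]
[180 194 180 191 186 188 124  91  99  63  72  74  72  73  73  75 106 115
 116 115 114 143 167 169 164 181 190 183 187 187 176 190 185]
[111  22  81] [130   8 101]
[261.5        170.5         24.10000038] [ 0.42392589 -0.09312568]
```

>>> move_arm(
  grip=[-1,-1,-1,-1,-1],
  delta_pos=[
    [0.012,0.012,0.12],
    [0.022,0.025,0.29],
    [0.022,0.025,0.46],
    [0.022,0.025,0.63],
    [0.022,0.025,0.8],
  ],
  twist=[
    [0,0,0],
    [0,0,0],
    [0,0,0],
    [0,0,0],
    [0,0,0],
  ],
)

```text
t: 41.52
tool_pos: [0.4237, -0.0931, 0.1267]
eef_rot: [[-0.012, 1.0, 0.0], [1.0, 0.012, 0.0], [0.0, 0.0, -1.0]]
wrist_force: [0.5, -0.1, 0.1]
opening: 0.0854
grip_force: 0.0
```

>>> move_arm(
  grip=[-1,-1,-1,-1,-1],
  delta_pos=[
    [0,0,0.17],
    [0,0,0.34],
    [0,0,0.52],
    [0,0,0.68],
    [0,0,0.78],
  ],
  twist=[
    [0,0,0],
    [0,0,0],
    [0,0,0],
    [0,0,0],
    [0,0,0],
  ],
)

```text
t: 41.93
tool_pos: [0.4221, -0.0925, 0.0315]
eef_rot: [[-0.012, 1.0, -0.003], [1.0, 0.012, 0.001], [0.001, -0.003, -1.0]]
wrist_force: [-1.0, -0.9, -0.3]
opening: 0.0855
grip_force: 0.0
```

>>> move_arm(
  grip=[-0.9,-0.8,-0.7,-0.6,-0.5],
  delta_pos=[
    [0,0,0],
    [0,0,0],
    [0,0,0],
    [0,0,0],
    [0,0,0],
  ],
  twist=[
    [0,0,0],
    [0,0,0],
    [0,0,0],
    [0,0,0],
    [0,0,0],
  ],
)

```text
t: 42.35
tool_pos: [0.4245, -0.0938, 0.0355]
eef_rot: [[-0.011, 1.0, 0.003], [1.0, 0.011, -0.001], [-0.001, 0.003, -1.0]]
wrist_force: [0.1, -0.0, -0.4]
opening: 0.0639
grip_force: 0.0
```

>>> move_arm(
  grip=[-0.44,-0.38,-0.32,-0.26,-0.2],
  delta_pos=[
    [0,0,0],
    [0,0,0],
    [0,0,0],
    [0,0,0],
    [0,0,0],
  ],
  twist=[
    [0,0,0],
    [0,0,0],
    [0,0,0],
    [0,0,0],
    [0,0,0],
  ],
)

```text
t: 42.77
tool_pos: [0.4238, -0.0936, 0.0351]
eef_rot: [[-0.011, 1.0, 0.001], [1.0, 0.011, -0.0], [-0.0, 0.001, -1.0]]
wrist_force: [-1.2, 0.8, 5.5]
opening: 0.054
grip_force: 62.2
```

>>> move_arm(
  grip=[0,0.5,1,1,1],
  delta_pos=[
    [0,0,0],
    [0,0,-0.05],
    [0,0,-0.2],
    [0,0,-0.4],
    [0,0,-0.6],
  ],
  twist=[
    [0,0,0],
    [0,0,0],
    [0,0,0],
    [0,0,0],
    [0,0,0],
  ],
)

```text
t: 43.18
tool_pos: [0.4217, -0.0928, 0.1052]
eef_rot: [[-0.011, 1.0, -0.004], [1.0, 0.011, 0.001], [0.002, -0.004, -1.0]]
wrist_force: [-0.8, -0.7, -1.1]
opening: 0.0535
grip_force: 63.6
```

>>> move_arm(
  grip=[1,1,1,1,1],
  delta_pos=[
    [0,0,-0.2],
    [0,0,-0.4],
    [0,0,-0.6],
    [0,0,-0.8],
    [0,0,-0.95],
  ],
  twist=[
    [0,0,0],
    [0,0,0],
    [0,0,0],
    [0,0,0],
    [0,0,0],
  ],
)

```text
t: 43.6
tool_pos: [0.4233, -0.0935, 0.2216]
eef_rot: [[-0.011, 1.0, 0.001], [1.0, 0.011, -0.0], [-0.0, 0.001, -1.0]]
wrist_force: [0.1, 0.1, -2.0]
opening: 0.0536
grip_force: 63.6
```

>>> move_arm(
  grip=[1,1,1,1,1],
  delta_pos=[
    [0.12,0.07,0],
    [0.3,0.18,0],
    [0.5,0.3,0],
    [0.7,0.41,0],
    [0.882,0.524,0],
  ],
  twist=[
    [0,0,0],
    [0,0,0],
    [0,0,0],
    [0,0,0],
    [0,0,0],
  ],
)

```text
t: 44.02
tool_pos: [0.4849, 0.0144, 0.2193]
eef_rot: [[-0.011, 1.0, -0.002], [1.0, 0.011, 0.0], [0.0, -0.002, -1.0]]
wrist_force: [0.1, -0.5, -1.8]
opening: 0.0537
grip_force: 63.6
```

>>> move_arm(
  grip=[1,1,1,1,1],
  delta_pos=[
    [0.18,0.1,0],
    [0.36,0.21,0],
    [0.53,0.31,0],
    [0.71,0.42,0],
    [0.882,0.524,0],
  ],
  twist=[
    [0,0,0],
    [0,0,0],
    [0,0,0],
    [0,0,0],
    [0,0,0],
  ],
)

```text
t: 44.43
tool_pos: [0.5467, 0.1208, 0.2189]
eef_rot: [[-0.011, 1.0, -0.002], [1.0, 0.011, -0.0], [-0.0, -0.002, -1.0]]
wrist_force: [0.0, -1.0, -1.9]
opening: 0.0535
grip_force: 63.6
```

>>> move_arm(
  grip=[1,1,1,1,1],
  delta_pos=[
    [0.18,0.1,0],
    [0.38,0.23,0],
    [0.58,0.35,0],
    [0.77,0.46,0],
    [0.882,0.524,0],
  ],
  twist=[
    [0,0,0],
    [0,0,0],
    [0,0,0],
    [0,0,0],
    [0,0,0],
  ],
)

```text
t: 44.85
tool_pos: [0.6088, 0.2286, 0.218]
eef_rot: [[-0.013, 1.0, -0.002], [1.0, 0.013, 0.001], [0.001, -0.002, -1.0]]
wrist_force: [-0.3, -0.5, -2.2]
opening: 0.0535
grip_force: 63.7
```

>>> move_arm(
  grip=[1,1,1,1,1],
  delta_pos=[
    [0,0,0],
    [0,0,0],
    [0,0,0],
    [0,0,0],
    [0,0,0],
  ],
  twist=[
    [0,0,0],
    [0,0,0],
    [0,0,0],
    [0,0,0],
    [0,0,0],
  ],
)

```text
t: 45.27
tool_pos: [0.6082, 0.2252, 0.2203]
eef_rot: [[-0.01, 1.0, -0.0], [1.0, 0.01, -0.0], [-0.0, -0.0, -1.0]]
wrist_force: [0.1, -0.4, -1.9]
opening: 0.0536
grip_force: 63.8
```

>>> move_arm(
  grip=[1,1,1,1,1],
  delta_pos=[
    [0,0,0],
    [0,0,0],
    [0,0,0],
    [0,0,0],
    [0,0,0],
  ],
  twist=[
    [0,0,0],
    [0,0,0],
    [0,0,0],
    [0,0,0],
    [0,0,0],
  ],
)

```text
t: 45.68
tool_pos: [0.6084, 0.226, 0.2202]
eef_rot: [[-0.011, 1.0, 0.0], [1.0, 0.011, 0.0], [0.0, 0.0, -1.0]]
wrist_force: [-0.0, -0.0, -2.7]
opening: 0.0538
grip_force: 63.8
```

```bash
python3 - <<'E'
from h import *
im,p,R=wshot(14);print(p)
hs=cv2.cvtColor(im,cv2.COLOR_RGB2HSV).astype(int)
B=(hs[:,:,1]>50)&(hs[:,:,0]>13)&(hs[:,:,0]<32)&(hs[:,:,2]>90)
ys=[]
for u in range(240,285,6):
    v=np.where(B[60:240,u])[0];ys.append((u,60+v[0]-.5)) if len(v) else 0
print("end edge (expect y .2765+.2=476)",np.round(wpts(ys,.01,p,R)*1000,1)[:, ].tolist() if ys else None)
for v in(150,160,170):
    o=np.where(B[v,150:380])[0];
    if len(o):print(v,np.round(wray((150+o[0]-.5,v),.01,p,R)*1000,1),np.round(wray((150+o[-1]+.5,v),.01,p,R)*1000,1))
E
```

```text
[0.60844971 0.2260155  0.2201758 ]
end edge (expect y .2765+.2=476) [[585.6, 276.7], [592.9, 276.7], [600.1, 276.8], [607.3, 276.8], [614.4, 276.9], [620.6, 349.6], [628.9, 277.1], [636.1, 277.3]]
150 [554.1 242.9] [663.6 244.1]
160 [553.8 230.3] [664.1 231.4]
170 [554.7 217.5] [663.5 218.6]
```

>>> move_arm(
  grip=[1,1,1,1,1],
  delta_pos=[
    [0,0.003,0.12],
    [0,0.003,0.28],
    [0,0.003,0.44],
    [0,0.003,0.6],
    [0,0.003,0.75],
  ],
  twist=[
    [0,0,0],
    [0,0,0],
    [0,0,0],
    [0,0,0],
    [0,0,0],
  ],
)

```text
t: 46.15
tool_pos: [0.6086, 0.2261, 0.1289]
eef_rot: [[-0.011, 1.0, -0.0], [1.0, 0.011, -0.0], [-0.0, -0.0, -1.0]]
wrist_force: [0.3, 0.1, -2.1]
opening: 0.0535
grip_force: 63.8
```

>>> move_arm(
  grip=[1,1,1,1,1],
  delta_pos=[
    [0,0,0.15],
    [0,0,0.3],
    [0,0,0.42],
    [0,0,0.5],
    [0,0,0.55],
  ],
  twist=[
    [0,0,0],
    [0,0,0],
    [0,0,0],
    [0,0,0],
    [0,0,0],
  ],
)

```text
t: 46.57
tool_pos: [0.6078, 0.2259, 0.0621]
eef_rot: [[-0.011, 1.0, -0.003], [1.0, 0.011, -0.001], [-0.001, -0.003, -1.0]]
wrist_force: [-0.7, -0.8, -2.1]
opening: 0.0541
grip_force: 63.8
```

>>> move_arm(
  grip=[1,1,1,1,1],
  delta_pos=[
    [0,0,0],
    [0,0,0],
    [0,0,0.03],
    [0,0,0.06],
    [0,0,0.09],
  ],
  twist=[
    [0,0,0],
    [0,0,0],
    [0,0,0],
    [0,0,0],
    [0,0,0],
  ],
)

```text
t: 46.98
tool_pos: [0.6097, 0.2263, 0.0542]
eef_rot: [[-0.011, 1.0, 0.002], [1.0, 0.011, 0.001], [0.001, 0.002, -1.0]]
wrist_force: [-0.5, -0.3, -1.8]
opening: 0.0539
grip_force: 63.8
```

>>> move_arm(
  grip=[1,1,1,1,1],
  delta_pos=[
    [0,0,0],
    [0,0,0],
    [0,0,0],
    [0,0,0],
    [0,0,0],
  ],
  twist=[
    [0,0,0],
    [0,0,0],
    [0,0,0],
    [0,0,0],
    [0,0,0],
  ],
)

```text
t: 47.4
tool_pos: [0.609, 0.2262, 0.0535]
eef_rot: [[-0.011, 1.0, 0.0], [1.0, 0.011, 0.0], [0.0, 0.0, -1.0]]
wrist_force: [-0.1, 0.0, -2.0]
opening: 0.0535
grip_force: 63.8
```

Now .0535, with contact expected near .0450.

>>> move_arm(
  grip=[1,1,1,1,1],
  delta_pos=[
    [0,0,0.012],
    [0,0,0.024],
    [0,0,0.036],
    [0,0,0.048],
    [0,0,0.055],
  ],
  twist=[
    [0,0,0],
    [0,0,0],
    [0,0,0],
    [0,0,0],
    [0,0,0],
  ],
)

```text
t: 47.82
tool_pos: [0.6086, 0.226, 0.0462]
eef_rot: [[-0.011, 1.0, -0.001], [1.0, 0.011, -0.0], [-0.0, -0.001, -1.0]]
wrist_force: [-0.3, -0.1, -1.8]
opening: 0.0537
grip_force: 63.8
```

>>> move_arm(
  grip=[1,1,1,1,1],
  delta_pos=[
    [0,0,0.004],
    [0,0,0.008],
    [0,0,0.01],
    [0,0,0.01],
    [0,0,0.01],
  ],
  twist=[
    [0,0,0],
    [0,0,0],
    [0,0,0],
    [0,0,0],
    [0,0,0],
  ],
)

```text
t: 48.23
tool_pos: [0.6089, 0.2261, 0.0456]
eef_rot: [[-0.011, 1.0, 0.0], [1.0, 0.011, 0.0], [0.0, 0.0, -1.0]]
wrist_force: [-0.2, 0.2, -2.1]
opening: 0.054
grip_force: 63.8
```

>>> move_arm(
  grip=[1,1,1,1,1],
  delta_pos=[
    [0,0,0.004],
    [0,0,0.008],
    [0,0,0.008],
    [0,0,0.008],
    [0,0,0.008],
  ],
  twist=[
    [0,0,0],
    [0,0,0],
    [0,0,0],
    [0,0,0],
    [0,0,0],
  ],
)

```text
t: 48.65
tool_pos: [0.609, 0.2262, 0.0452]
eef_rot: [[-0.011, 1.0, 0.001], [1.0, 0.011, 0.0], [0.0, 0.001, -1.0]]
wrist_force: [-2.1, 0.2, 2.0]
opening: 0.0539
grip_force: 64.2
```

>>> move_arm(
  grip=[0.5,0,-0.3,-0.6,-1],
  delta_pos=[
    [0,0,-0.007],
    [0,0,-0.007],
    [0,0,-0.007],
    [0,0,-0.007],
    [0,0,-0.007],
  ],
  twist=[
    [0,0,0],
    [0,0,0],
    [0,0,0],
    [0,0,0],
    [0,0,0],
  ],
)

```text
t: 49.07
tool_pos: [0.6091, 0.2262, 0.0455]
eef_rot: [[-0.011, 1.0, 0.001], [1.0, 0.011, 0.0], [0.0, 0.001, -1.0]]
wrist_force: [-0.7, 0.0, 0.2]
opening: 0.0772
grip_force: 0.0
```

>>> move_arm(
  grip=[-1,-1,-1,-1,-1],
  delta_pos=[
    [0,0,0],
    [0,0,0],
    [0,0,-0.1],
    [0,0,-0.3],
    [0,0,-0.5],
  ],
  twist=[
    [0,0,0],
    [0,0,0],
    [0,0,0],
    [0,0,0],
    [0,0,0],
  ],
)

```text
t: 49.48
tool_pos: [0.6077, 0.2259, 0.1054]
eef_rot: [[-0.011, 1.0, -0.003], [1.0, 0.011, -0.001], [-0.001, -0.003, -1.0]]
wrist_force: [-0.4, -0.0, 1.1]
opening: 0.0854
grip_force: 0.0
```

>>> move_arm(
  grip=[-1,-1,-1,-1,-1],
  delta_pos=[
    [0,0,-0.2],
    [0,0,-0.4],
    [0,0,-0.6],
    [0,0,-0.8],
    [0,0,-1],
  ],
  twist=[
    [0,0,0],
    [0,0,0],
    [0,0,0],
    [0,0,0],
    [0,0,0],
  ],
)

```text
t: 49.9
tool_pos: [0.6088, 0.2261, 0.228]
eef_rot: [[-0.011, 1.0, 0.002], [1.0, 0.011, 0.0], [0.0, 0.002, -1.0]]
wrist_force: [1.1, 0.2, 0.5]
opening: 0.0854
grip_force: 0.0
```

>>> move_arm(
  grip=[-1,-1,-1,-1,-1],
  delta_pos=[
    [-0.15,-0.15,0],
    [-0.35,-0.35,0],
    [-0.55,-0.55,0],
    [-0.75,-0.75,0],
    [-0.95,-0.95,0],
  ],
  twist=[
    [0,0,0],
    [0,0,0],
    [0,0,0],
    [0,0,0],
    [0,0,0],
  ],
)

```text
t: 50.32
tool_pos: [0.4951, 0.1101, 0.2266]
eef_rot: [[-0.011, 1.0, 0.002], [1.0, 0.011, -0.0], [-0.0, 0.002, -1.0]]
wrist_force: [1.0, -0.6, 0.9]
opening: 0.0857
grip_force: 0.0
```

>>> move_arm(
  grip=[-1,-1,-1,-1,-1],
  delta_pos=[
    [-0.2,-0.2,0],
    [-0.4,-0.4,0],
    [-0.65,-0.65,0],
    [-0.85,-0.85,0],
    [-1,-1,0],
  ],
  twist=[
    [0,0,0],
    [0,0,0],
    [0,0,0],
    [0,0,0],
    [0,0,0],
  ],
)

```text
t: 50.73
tool_pos: [0.3755, -0.0117, 0.2267]
eef_rot: [[-0.01, 1.0, 0.002], [1.0, 0.01, -0.001], [-0.001, 0.002, -1.0]]
wrist_force: [1.3, -0.6, 0.3]
opening: 0.0852
grip_force: 0.0
```

>>> move_arm(
  grip=[-1,-1,-1,-1,-1],
  delta_pos=[
    [0,0,0],
    [0,0,0],
    [0,0,0],
    [0,0,0],
    [0,0,0],
  ],
  twist=[
    [0,0,0],
    [0,0,0],
    [0,0,0],
    [0,0,0],
    [0,0,0],
  ],
)

```text
t: 51.15
tool_pos: [0.378, -0.0098, 0.2255]
eef_rot: [[-0.012, 1.0, 0.0], [1.0, 0.012, 0.0], [0.0, 0.0, -1.0]]
wrist_force: [0.1, -0.6, -0.8]
opening: 0.0854
grip_force: 0.0
```

```bash
python3 - <<'E'
from h import *
im,p,R=wshot(15);tp=grab_frame("top");sc=grab_frame("scene")
a=cv2.resize(tp[100:260,60:460,::-1],(800,320),interpolation=cv2.INTER_CUBIC)
b=cv2.resize(sc[120:330,60:460,::-1],(534,280),interpolation=cv2.INTER_CUBIC);w=cv2.resize(im[:,:,::-1],(266,280))
cv2.imwrite("pics/end.png",np.vstack([a,np.hstack([b,w])]))
c=blob(tp,(0,120,60),(14,255,255),(225,155,260,188),3);print("bowl",circ("top",c,.132))
g=cv2.cvtColor(tp,cv2.COLOR_RGB2HSV)
c=blob(tp,(90,0,30),(179,60,130),(150,150,190,195));print("tin",cv2.boundingRect(c),circ("top",c,.068))
c=blob(tp,(50,80,90),(90,255,255),(255,150,310,195));print("lip",circ("top",c,.135))
print(get_obs()["tool_pos"],get_obs()["t"])
E
```

```text
bowl (array([612. ,  23.2]), array([58.5, 59.6]))
tin (156, 160, 21, 19) (array([609.5, 220.3]), array([47. , 57.1]))
lip (array([615.8, -75.1]), array([35.9, 36.9]))
[ 0.37769849 -0.00989001  0.22517349] 51.3
```

View pics/end.png

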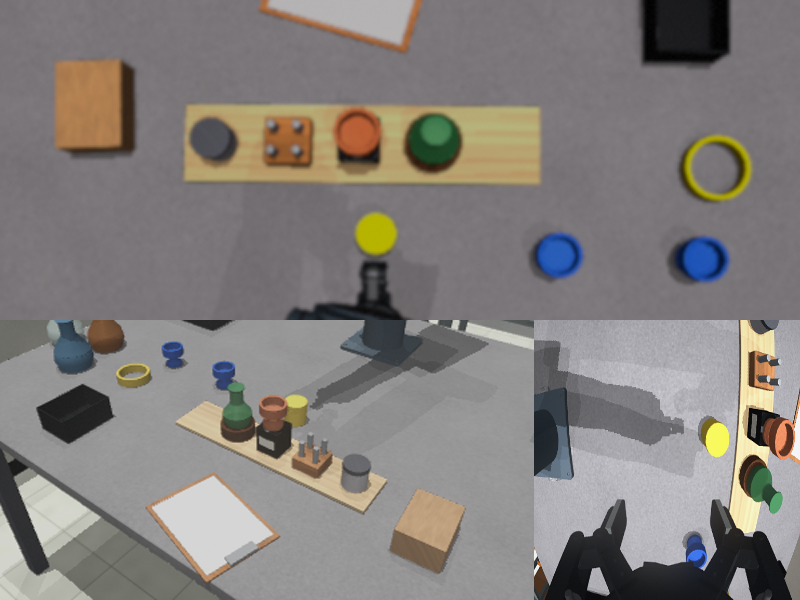

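The final view shows the row in order: tin (213,138), rack (288,140), carton with the bowl on top (358,135), and vase on the plinth (435,138). Everything is upright, the parcel and tape are where they started, and the arm is clear.

```bash
python3 -c "
from workcell import *
print(hand_in())"
```

```text
the job is handed in; nothing more can be done
None
```

The display is laid out as asked and handed in at about 51 s: the vase is on the plinth, the bowl is on the carton midway to the rack, and the tin is past the rack at matching spacing. One slip on the way: the first try at the bowl closed on its rim and briefly tilted it, with about 43 N at the wrist, but it settled back in place and the second grip held.

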